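# Blow the carving dust off printing blocks

### The job

Move every printing block from the blue bin into the metal tray in front of the air gun; with all of them lying flat on a broad face in the tray, squeeze the gun's trigger all the way in, keep it in for a full second and let it spring right back, then give a second burst the same way. Then put all the blocks in the wooden rack, flat on its floor in the same way, and leave the other things on the table where they are.

Things in the scene. Friction and masses are not known exactly. Their poses are not given: they have to be found in the camera images.
- block_a: printing block: wooden block 80 (x) x 46 (y) x 34 (z) mm, about 0.12 kg, with a red face carved with slanting white stripes on both its broad sides, top and bottom alike. Origin at its centre; x runs along its length, z is square to the broad faces and points up at the start. May be absent. Those present start lying flat in the compartments of the bin.
- block_b: printing block: wooden block 80 (x) x 46 (y) x 34 (z) mm, about 0.12 kg, with a green face carved with three white dots on both its broad sides, top and bottom alike. Origin at its centre; x runs along its length, z is square to the broad faces and points up at the start. May be absent. Those present start lying flat in the compartments of the bin.
- block_c: printing block: wooden block 80 (x) x 46 (y) x 34 (z) mm, about 0.12 kg, with a black face carved with a white leaf on both its broad sides, top and bottom alike. Origin at its centre; x runs along its length, z is square to the broad faces and points up at the start. May be absent. Those present start lying flat in the compartments of the bin.
- block_d: printing block: wooden block 80 (x) x 46 (y) x 34 (z) mm, about 0.12 kg, with an orange face carved with nested white and black bars on both its broad sides, top and bottom alike. Origin at its centre; x runs along its length, z is square to the broad faces and points up at the start. May be absent. Those present start lying flat in the compartments of the bin.
- bin: low blue plastic bin that the dusty blocks start in. Origin at the centre of its underside, x and y along its sides. Floor's upper face 4 mm, rim top 12 mm above the table, rim 6 mm thick. 215 (x) x 240 (y) mm; crossing dividers as high as the rim make four compartments, centres at x = +-52, y = +-57.5 mm. Fixed; to the robot's left or right, across from the rack.
- rack: low wooden rack with a cork floor, where the clean blocks go. Origin at the centre of its underside, x and y along its sides. Floor's upper face 4 mm, rim top 12 mm above the table, rim 6 mm thick. 215 (x) x 240 (y) mm; crossing dividers as high as the rim make four compartments, centres at x = +-52, y = +-57.5 mm. Fixed; to the robot's left or right, across from the bin.
- tray: low bare metal blow-off tray in front of the air gun's nozzle, 220 (x) x 260 (y) mm, no dividers: room for four blocks (for example at x = +-52, y = +-57.5 mm). Origin at the centre of its underside, x and y along its sides. Floor's upper face 4 mm, rim top 12 mm above the table, rim 6 mm thick. Fixed.
- gun: red air gun clamped on its side on a fixed grey stand, open from above. Origin on the table under the barrel; x along the barrel to the nozzle, y along the grip away from the barrel, z up. Barrel 28 mm thick along y = 0, x = -62 to 63 mm, axis 85 mm up, then a thin nozzle to x = 113; clamp at x = 15 to 41 mm, y = +-20 mm, top at 105 mm. Base plate 10 mm thick.
- grip (a point): centre of the gun's black grip, a bar along the gun's y: y = 5 to 125 mm, x = -44 to -20 mm, z = 73 to 97 mm in the gun's frame (this point is at -32, 65, 85 mm). A thin pipe runs from its end at y = 125 mm down to the base plate.
- trigger (a joint): yellow trigger: bar 85 mm long, 8 mm thick, z = 75 to 95 mm, in front (+x) of the grip and roughly along it, hinged about the vertical at x = 2, y = 18 mm of the gun's frame. 0 rad released (sprung), 0.36 fully in, at its stop; takes 2.5 N to start, 7 N at the end, 55 mm from the hinge. At y = 73 mm grip and trigger together measure 58 mm when released, 38 mm when fully in.
- squeeze (a point): point on the gun at x = -25, y = 73, z = 85 mm of its frame, midway between the grip's back face and the front face of the fully squeezed trigger. Fingers closing along the gun's x about this point squeeze the trigger; the released trigger's front face lies 39 mm ahead (+x) of it, the grip's back face 19 mm behind it.
- cup_a: white paper cup, 74 mm wide, 95 mm tall, with brushes standing in it up to 190 mm; a bystander. Origin at the centre of its underside.
- tape: roll of white masking tape lying flat, 84 mm wide, 24 mm high; a bystander. Origin at the centre of its underside.
- marker: orange highlighter with black cap lying flat, about 105 x 26 x 16 mm; a bystander. Origin at the centre of its underside.
- tube: aluminium paint tube lying flat, about 115 x 33 x 20 mm; a bystander. Origin at the centre of its underside.
There are look-alikes about, which are no part of the job. What is shaped like the block_c but purple or yellow is not meant. There is more than one size of the block_a; the job needs the larger.

How it is judged:
By the outcome, as a careful person would: the job done as asked, in the order asked, and still so for the second after the job is handed in, with the robot touching nothing.
Of block_a, block_b, block_c, block_d only 3 to 4 are there at a start; the rules pass over those that are not, and their reading is None.
At some moment in a run one of block_a, block_b, block_c, block_d may be knocked a few centimetres aside while the robot is not near it.
Once in a run the grip may slacken for a moment while it holds something.
It also fails if it takes over 210 s, if anything falls off the work surface, if the arm or the gripper's body presses on something with over 40 N, if the wrist force passes 120 N, or if a joint passes its speed limit or range.

### The arm

A 6-joint arm with a two-finger parallel gripper is mounted at the origin on the work surface. World frame = base frame: x ahead of the robot, y to its left, z up, the work surface at z = 0. Lengths are in m, angles in degrees, forces in N, time in s.
With the tool pointing down it reaches from about 0.375 to 0.9 m from the base axis. Payload 3.1 kg.
Tool frame: the origin (TCP) lies on the centre line of the jaws, within the pads' length; the fingertips stand 19 mm ahead of it and the grasp point (between the pads) is the TCP (tips_ahead is the distance from the TCP to the fingertips, in m); z points along the fingers, y is the line along which they close (so a half turn about z gives the same grasp; the last joint's range is limited). The gripper opens to 87 mm and grips with 3 to 60 N. Pads are 19 mm wide; open, the fingers measure 117 mm over their backs; the gripper's body (75 mm by 190 mm) begins 51 mm behind the grasp point.
Start: joints at [56.522, 30.224, 82.088, -0, 67.689, -10.227], TCP at [0.247, 0.574, 0.242] pointing down, gripper open.
Joint ranges: [-176.69, 176.69], [-43.24, 126.21], [12.49, 139.97], [-82, 262], [0, 151.66], [-163.58, 163.58]. Speed limits (degrees/s): [159.86, 159.86, 180, 180, 180, 180].

### API

Orientations are given as a 3x3 rotation matrix whose columns are the frame's x, y, z axes.
In Python, from rig import read_state, capture, hand_in, trace, landmark_of, tips_ahead gives the robot as it stands.
- The arm moves only by the shell command python3 -m jog 'ROWS'. ROWS is JSON, a list of rows, each an object of numbers: "tx", "ty", "tz": the shift along the tool's x, y, z in cm; "roll": the turn about the tool's z in rad; "jaw": the opening, from 0 (shut) to 1 (fully open). A call has 1 to 8 rows; each row shifts and turns the commanded pose from where the row before left it, along the tool's axes as they then stand; what a row does not reach is not made up. A row lasts 1/10 s, in which the tool goes at most 50 mm and 8.59 degrees, less where a joint would pass 70% of its speed; a pose out of reach is approached as far as the arm can. A call with a gripper value outside its range is refused whole. The fingers move at their own pace and stop on an object; the grip force is fixed at half the most. Time passes only in rows, so rows that do not move let the fingers close. It gives the time, the measured TCP pose, the force, the opening and the grip force at its end, in the units of the state.
- read_state(): the state, without advancing time (a new reading comes with each control period).
- capture(name): name is "scene" or "top" or "wrist"; returns a dict with "img" (420x560x3 uint8, red, green, blue), "vertical_fov" (degrees; the focal length in pixels is half the picture's height over the tangent of half this angle, whatever the lens; pixels are square), "cx", "cy" (the principal point, pixels), "cam_to_world" (4x4, takes a point from camera to world coordinates); the wrist camera has in their place "tool_from_camera" (4x4, takes a point from camera to tool coordinates, whose origin is the TCP and whose axes are the flange's). Camera axes: x right, y up, looking along -z (the intrinsics and any distortion apply to the point x, -y, -z); pixel columns grow to the right and rows downward; lengths in m; the calibration is good to about 2 mm. A picture is of the moment at which its call begins: read the wrist's pose just before it. There is no depth.
- hand_in(): hands the job in; it is judged then, once.
Trained networks look in the newest picture that a camera, given by its name, has taken for a name from the list of things; names that differ only in an ending like _2 or _b are one class to them, and where a whole thing is asked for, a point or a joint stands for the part that bears it (a point fixed in the world has none). Each returns a list of dicts, best first, with "p" (0 to 1); they miss things now and then, are a little off and sometimes report something else, mostly with a low value. They report only what shows in the picture. A call takes as long as a camera call. They do not tell look-alikes from the thing itself.
- trace(camera, thing): "pixels" (420x560 bool, what is visible of it) and "bbox" ([left, top, width, height] in pixels, round what is visible of it).
- landmark_of(camera, thing): "point" ([row, column] in pixels: a listed point, or the origin of a listed thing).
The state is a dict: "time_s": time; "joint_positions": joint angles; "qvel": joint speeds; "tau": joint torques, N m; "position": TCP position; "tcp_rot": TCP orientation; "force": force on the tool from outside, world axes, zero at the start; "moment": the same for the moment, N m; "opening": opening from 0.0 (shut) to 1.0 (fully open); "grasp_force": force on a finger pad.
Only numpy, scipy, OpenCV 4.12 (cv2) and the standard library are available. Lean on these libraries where they do the work, as an engineer would, in place of code of your own. Each camera call takes 0.05 s, during which the arm holds its last target. There are 200 camera calls.

## Working session

There is one attempt and no reset: what is moved stays moved. The work goes in short steps, Python scripts to look and compute and a shell command to move; the robot and the scene stay as the last step left them, time stands still between calls to the robot, and variables do not carry over. Pictures are saved under pics/ and viewed, at most 14 in all, crops included, and the job is handed in when it is done.

```bash
mkdir -p pics; ls; python3 - <<'E'
from rig import *
import cv2,numpy as np
for n in ("scene","top"):
    c=capture(n); cv2.imwrite(f"pics/{n}0.png",c["img"][:,:,::-1]); print(n,{k:np.round(v,4).tolist() if k!="img" else 0 for k,v in c.items()})
s=read_state(); print(s, tips_ahead)
E
```

```text
pics
scene {'img': 0, 'vertical_fov': 45.8316, 'cx': 278.9817, 'cy': 205.7926, 'cam_to_world': [[-0.7473, -0.5479, 0.3759, 0.9909], [0.6642, -0.6014, 0.444, 0.6646], [-0.0172, 0.5815, 0.8133, 1.1616], [0.0, 0.0, 0.0, 1.0]]}
top {'img': 0, 'vertical_fov': 48.0999, 'cx': 277.664, 'cy': 206.8336, 'cam_to_world': [[0.0914, 0.9728, -0.2129, 0.2153], [-0.9958, 0.0904, -0.0143, 0.0638], [0.0053, 0.2133, 0.977, 1.3953], [0.0, 0.0, 0.0, 1.0]]}
{'time_s': 0.1, 'joint_positions': array([ 5.65230049e+01,  3.02737482e+01,  8.21479270e+01,  1.61883809e-03,
        6.76897302e+01, -1.02278286e+01]), 'qvel': array([-0.09325182, -0.14201614, -0.04013241, -0.08702144,  0.03858309,
        0.10212551]), 'tau': array([-9.33370866e-04, -4.40985990e+01, -1.77149749e+01,  6.34274818e-02,
        5.33962506e-02, -6.40726989e-05]), 'position': array([0.24633467, 0.57374153, 0.24067449]), 'tcp_rot': array([[-9.18792505e-01,  3.94739325e-01, -1.09433294e-03],
       [ 3.94740667e-01,  9.18791174e-01, -1.60741251e-03],
       [ 3.70954518e-04, -1.90885629e-03, -9.99998109e-01]]), 'force': array([ 0.38305734, -0.28822716, -0.79098619]), 'moment': array([ 0.03057757, -0.0001086 ,  0.01400384]), 'grasp_force': 0.0, 'opening': 0.9970725039941832} 0.019
```

View pics/top0.png

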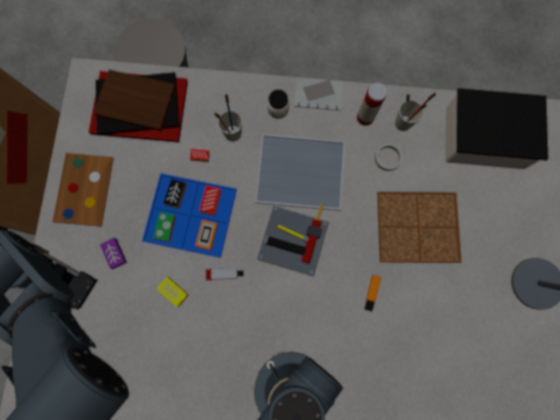

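View pics/scene0.png

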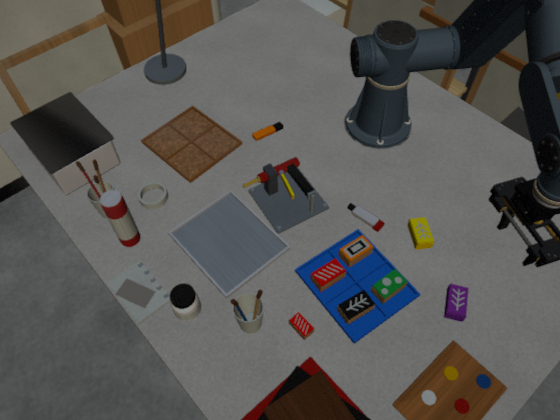

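```bash
cat > h.py <<'E'
from rig import *
import cv2,numpy as np
from scipy.optimize import minimize, least_squares
def cam(n):
    s=read_state(); c=capture(n)
    f=c["img"].shape[0]/2/np.tan(np.radians(c["vertical_fov"]/2))
    if "cam_to_world" in c: T=c["cam_to_world"]
    else:
        W=np.eye(4); W[:3,:3]=s["tcp_rot"]; W[:3,3]=s["position"]; T=W@c["tool_from_camera"]
    return dict(n=n,img=c["img"],K=np.array([[f,0,c["cx"]],[0,f,c["cy"]],[0,0,1]]),T=np.array(T))
def proj(c,P):
    q=(np.atleast_2d(P)-c["T"][:3,3])@c["T"][:3,:3]; q=q*[1,-1,-1]; q=q@c["K"].T
    return q[:,:2]/q[:,2:]
def onplane(c,uv,z):
    d=np.linalg.inv(c["K"])@[uv[0],uv[1],1.]; d=c["T"][:3,:3]@(d*[1,-1,-1]); o=c["T"][:3,3]
    return o+d*(z-o[2])/d[2]
def box(p,dims,z0):
    x,y,a=p; ca,sa=np.cos(a),np.sin(a); L,W,H=dims
    return np.array([[x+ca*i*L/2-sa*j*W/2,y+sa*i*L/2+ca*j*W/2,z0+k*H] for i in(-1,1) for j in(-1,1) for k in(0,1)])
def fit(views,dims,z0,p0):
    """views: list of (cam, mask). fit x,y,yaw by silhouette IoU"""
    S=8
    def cost(p):
        t=0
        for c,m in views:
            h=cv2.convexHull(proj(c,box(p,dims,z0)).astype(np.float32))[:,0]
            im=np.zeros(m.shape,np.uint8); cv2.fillConvexPoly(im,np.round(h*256).astype(np.int32),255,cv2.LINE_AA,8)
            b=im/255.; t+=1-np.minimum(b,m).sum()/np.maximum(b,m).sum()
        return t/len(views)
    best=None
    for a in np.radians([0,45,90,135])+p0[2]:
        sim=np.array([[p0[0],p0[1],a]]*4)+np.array([[0,0,0],[.02,0,0],[0,.02,0],[0,0,.4]])
        r=minimize(cost,sim[0],method="Nelder-Mead",options=dict(initial_simplex=sim,xatol=2e-4,fatol=1e-4,maxiter=150))
        if best is None or r.fun<best.fun: best=r
    x=best.x; x[2]=(x[2]+np.pi/2)%np.pi-np.pi/2
    return x,best.fun
E
python3 - <<'E'
from h import *
cs=[cam("top"),cam("scene")]
for t,d in [("block_a",(.08,.046,.034)),("block_b",(.08,.046,.034)),("block_c",(.08,.046,.034)),("block_d",(.08,.046,.034)),("bin",(.215,.24,.012)),("rack",(.215,.24,.012)),("tray",(.22,.26,.012))]:
    z0=.004 if t[1]=="l" else 0
    L=[[(r["p"],r["pixels"],r["bbox"]) for r in trace(c["n"],t)] for c in cs]
    for l in L: print(t,[(round(float(a),2),np.array(b).tolist()) for a,_,b in l])
    for i,c in enumerate(cs):
      for a,m,b in L[i][:3]:
        if a<.3: continue
        v,u=np.argwhere(m).mean(0); p=onplane(c,(u,v),z0+d[2]/2)
        x,f=fit([(c,m.astype(float))],d,z0,(p[0],p[1],0)); print("   ",c["n"],x.round(4),np.degrees(x[2]).round(1),round(f,3))
for t in ("gun","grip","squeeze","trigger"):
    for c in cs:
        for r in landmark_of(c["n"],t)[:2]: print(t,c["n"],round(float(r["p"]),2),np.round(r["point"],1), onplane(c,r["point"][::-1],0 if t=="gun" else .085).round(4))
E
```

```text
block_a [(0.96, [163.4, 183.4, 22.4, 24.6]), (0.9, [200.7, 184.5, 22.0, 29.9]), (0.88, [152.9, 209.9, 24.1, 32.9]), (0.88, [196.6, 220.7, 21.1, 30.9]), (0.85, [100.8, 235.5, 23.8, 35.5]), (0.66, [155.6, 283.5, 34.5, 22.6])]
block_a [(0.79, [287.4, 311.1, 25.4, 28.1]), (0.71, [411.4, 217.2, 22.9, 33.4]), (0.7, [334.9, 290.8, 38.0, 28.8]), (0.64, [442.9, 284.2, 26.1, 37.5]), (0.62, [338.8, 234.9, 33.9, 30.2]), (0.57, [373.8, 268.0, 35.3, 34.8])]
    top [ 0.5277  0.3957 -0.2381] -13.6 0.154
    top [ 0.5181  0.2864 -0.0867] -5.0 0.138
    top [ 0.4245  0.4124 -0.0925] -5.3 0.187
    scene [0.6553 0.3301 1.1176] 64.0 0.545
    scene [0.2419 0.3651 0.9081] 52.0 0.106
    scene [ 0.5259  0.3951 -0.086 ] -4.9 0.195
block_b [(0.96, [163.4, 183.4, 22.4, 24.6]), (0.9, [200.7, 184.5, 22.0, 29.9]), (0.88, [152.9, 209.9, 24.1, 32.9]), (0.88, [196.6, 220.7, 21.1, 30.9]), (0.85, [100.8, 235.5, 23.8, 35.5]), (0.66, [155.6, 283.5, 34.5, 22.6])]
block_b [(0.79, [287.4, 311.1, 25.4, 28.1]), (0.71, [411.4, 217.2, 22.9, 33.4]), (0.7, [334.9, 290.8, 38.0, 28.8]), (0.64, [442.9, 284.2, 26.1, 37.5]), (0.62
[... 2434 characters left out ...]
] -0.1 0.05
    scene [6.355e-01 2.380e-02 4.000e-04] 0.0 0.031
    scene [ 0.2954 -0.0954 -1.4176] -81.2 0.97
gun top 0.89 [244.1 311.5] [ 0.4153 -0.0267  0.    ]
gun scene 0.79 [188.3 276.6] [ 0.417  -0.0217  0.    ]
gun scene 0.59 [288.6 392.9] [0.4115 0.4213 0.    ]
grip top 0.94 [247.  285.1] [0.3882 0.0517 0.085 ]
grip scene 0.71 [182.8 298. ] [0.4028 0.054  0.085 ]
squeeze top 0.78 [240.6 286.3] [0.4064 0.05   0.085 ]
squeeze top 0.4 [275.3 222.4] [0.294  0.2172 0.085 ]
squeeze scene 0.96 [182.  301.3] [0.3942 0.058  0.085 ]Traceback (most recent call last):
  File "<stdin>", line 14, in <module>
ValueError: it knows: bin, block, cup, grip, gun, marker, rack, squeeze, tape, tray, tube
```

```bash
cat >> h.py <<'E'
def go(x,y,z,yaw):
    """print jog amounts to TCP x,y,z with tool-y at world angle yaw(deg, mod 180). roll first, then shift"""
    s=read_state(); R=s["tcp_rot"]; a=np.degrees(np.arctan2(R[1,1],R[0,1])); d=(yaw-a+90)%180-90
    roll=-np.radians(d); b=np.radians(a+d); Y=np.array([np.cos(b),np.sin(b),0]); X=np.cross(Y,[0,0,-1.])
    v=np.array([x,y,z])-s["position"]
    print("roll %.3f tx %.2f ty %.2f tz %.2f  (rows roll %.1f, j6 %.0f) at %s open %.2f F %.1f t %.1f"%(roll,v@X*100,v@Y*100,-v[2]*100,abs(roll)/.14,s["joint_positions"][5],s["position"].round(3),s["opening"],s["grasp_force"],s["time_s"]))
def colour(c,uv):
    u,v=np.round(uv).astype(int); return np.median(c["img"][v-3:v+4,u-3:u+4].reshape(-1,3),0)
def blocks(names=("top","scene"),z0=.004,pmin=.3):
    for n in names:
        c=cam(n)
        for r in trace(n,"block_a"):
            if r["p"]<pmin: continue
            m=r["pixels"].astype(float); v,u=np.argwhere(m).mean(0); p=onplane(c,(u,v),z0+.017)
            x,f=fit([(c,m)],(.08,.046,.034),z0,(p[0],p[1],0))
            px=c["img"][r["pixels"]].astype(float); px=px[px.max(1)>40]; h=cv2.cvtColor(px[None].astype(np.uint8),cv2.COLOR_RGB2HSV)[0]; h=h[(h[:,1]>130)]
            print(n,"%.2f"%r["p"],"xy",x[:2].round(4),"yaw %.1f"%np.degrees(x[2]),"miss %.2f"%f,"rgb",np.median(c["img"][r["pixels"]],0),"hue",np.median(h[:,0]) if len(h) else None)
E
python3 - <<'E'
from h import *
c=cam("top")
for n,u,v in [("cupL",231,135),("dark",278,112),("can",367,118),("cupR",406,122),("tape",387,158),("marker",373,293),("tube",224,274),("small",200,155),("gunlowleft",262,267),("box",447,160)]: print(n,onplane(c,(u,v),0).round(3))
go(.44,.35,.24,83.5)
E
```

```text
cupL [0.736 0.251 0.   ]
dark [0.826 0.111 0.   ]
can [ 0.832 -0.171  0.   ]
cupR [ 0.831 -0.295  0.   ]
tape [ 0.706 -0.24   0.   ]
marker [ 0.289 -0.217  0.   ]
tube [0.303 0.223 0.   ]
small [0.661 0.34  0.   ]
gunlowleft [0.334 0.114 0.   ]
box [ 0.716 -0.426  0.   ]
roll -0.292 tx -21.75 ty -20.09 tz 0.16  (rows roll 2.1, j6 -10) at [0.247 0.574 0.242] open 1.00 F 0.0 t 1.2
```

```bash
python3 -m jog '[{"roll":-0.146},{"roll":-0.146},{"tx":-4,"ty":-4},{"tx":-4,"ty":-4},{"tx":-4,"ty":-4},{"tx":-4,"ty":-4},{"tx":-4,"ty":-4},{"tx":-1.7}]' ; python3 -m jog '[{}]'
python3 - <<'E'
from h import *
go(.44,.35,.24,83.5)
c=cam("wrist"); cv2.imwrite("pics/w1.png",c["img"][:,:,::-1])
blocks(("wrist",),pmin=.3)
E
```

```text
roll -0.292 tx -21.75 ty -20.09 tz 0.16  (rows roll 2.1, j6 -10) at [0.247 0.574 0.242] open 1.00 F 0.0 t 1.2
wrist 0.93 xy [0.2399 0.3685] yaw 58.1 miss 0.29 rgb [191. 190.  16.] hue 30.0
wrist 0.91 xy [0.4244 0.4128] yaw -9.7 miss 0.59 rgb [ 70. 102.  74.] hue 71.0
wrist 0.80 xy [0.333  0.5537] yaw 28.7 miss 0.21 rgb [144.  81. 164.] hue 143.0$[0]: bad value
$[0]: bad value
```

View pics/w1.png

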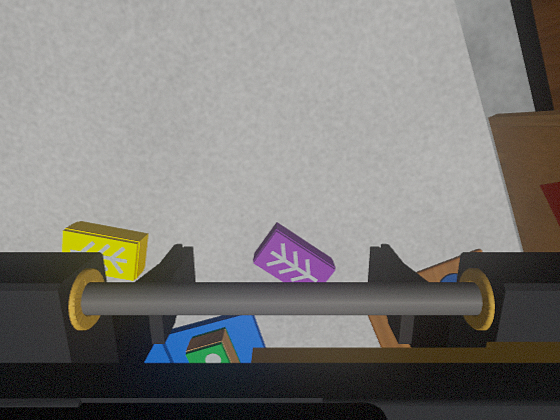

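```bash
python3 -m jog '[{"tx":0,"ty":0,"tz":0,"roll":-0.146,"jaw":1},{"tx":0,"ty":0,"tz":0,"roll":-0.146,"jaw":1},{"tx":-4,"ty":-4,"tz":0,"roll":0,"jaw":1},{"tx":-4,"ty":-4,"tz":0,"roll":0,"jaw":1},{"tx":-4,"ty":-4,"tz":0,"roll":0,"jaw":1},{"tx":-4,"ty":-4,"tz":0,"roll":0,"jaw":1},{"tx":-4,"ty":-4,"tz":0,"roll":0,"jaw":1},{"tx":-1.7,"ty":0,"tz":0,"roll":0,"jaw":1}]'
python3 -m jog '[{"tx":0,"ty":0,"tz":0,"roll":0,"jaw":1},{"tx":0,"ty":0,"tz":0,"roll":0,"jaw":1}]'
python3 - <<'E'
from h import *
go(.44,.35,.24,83.5)
c=cam("wrist"); cv2.imwrite("pics/w2.png",c["img"][:,:,::-1])
blocks(("wrist","top"),pmin=.3)
E
```

```text
time_s: 2.2
position: [0.4212, 0.3725, 0.2417]
tcp_rot: [[-0.993, 0.118, -0.0], [0.118, 0.993, -0.002], [-0.0, -0.002, -1.0]]
force: [-1.5, 0.1, -0.3]
opening: 1.0
grasp_force: 0.0
time_s: 2.4
position: [0.4187, 0.3772, 0.2415]
tcp_rot: [[-0.994, 0.114, -0.001], [0.114, 0.994, 0.001], [0.001, 0.0, -1.0]]
force: [-0.7, 0.5, -0.6]
opening: 0.996
grasp_force: 0.0
roll -0.001 tx -2.42 ty -2.47 tz 0.15  (rows roll 0.0, j6 -53) at [0.419 0.377 0.241] open 1.00 F 0.0 t 2.4
wrist 0.95 xy [0.3359 0.5497] yaw 31.6 miss 0.12 rgb [158.  91. 180.] hue 143.0
wrist 0.91 xy [0.5126 0.2893] yaw -20.2 miss 0.56 rgb [201.  64.  72.] hue 178.0
wrist 0.91 xy [0.2386 0.3644] yaw 55.8 miss 0.02 rgb [218. 222.   0.] hue 30.0
wrist 0.81 xy [0.4247 0.4127] yaw -3.2 miss 0.09 rgb [ 60. 175. 109.] hue 73.0
wrist 0.71 xy [0.4118 0.2877] yaw -9.1 miss 0.08 rgb [191. 154.  94.] hue 17.0
top 0.92 xy [0.5169 0.2878] yaw -4.8 miss 0.20 rgb [150.   49.5  61. ] hue 1.0
top 0.85 xy [0.4133 0.2859] yaw -8.8 miss 0.13 rgb [122.  92.  82.] hue 14.0
top 0.77 xy [0.6607 0.3297] yaw -55.2 miss 0.54 rgb [150.  66.  63.] hue 1.0
top 0.74 xy [0.5519 0.3919] yaw 0.3 miss 0.44 rgb [45. 46. 60.] hue 110.0
top 0.43 xy [0.2364 0.3036] yaw 79.4 miss 0.90 rgb [129.  126.5   5. ] hue 30.0
```

View pics/w2.png

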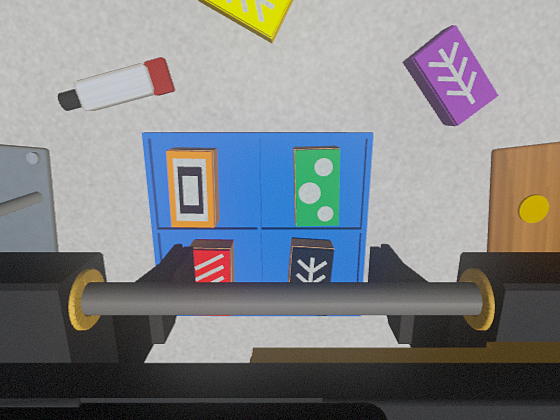

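```bash
python3 - <<'E'
from h import *
go(.4125,.287,.035,82.5)
E
python3 -m jog '[{"tx":0,"ty":-3,"tz":2,"roll":0.018,"jaw":1},{"tx":0.0,"ty":-3,"tz":2,"roll":0,"jaw":1},{"tx":-0.3,"ty":-2.9,"tz":2,"roll":0,"jaw":1},{"tx":0,"ty":0,"tz":4,"roll":0,"jaw":1},{"tx":0,"ty":0,"tz":0,"roll":0,"jaw":1},{"tx":0,"ty":0,"tz":0,"roll":0,"jaw":1}]'
python3 - <<'E'
from h import *
go(.4125,.287,.035,82.5)
E
```

```text
roll 0.020 tx -0.66 ty -9.05 tz 20.65  (rows roll 0.1, j6 -53) at [0.418 0.378 0.241] open 1.00 F 0.0 t 2.6
time_s: 3.25
position: [0.4106, 0.2885, 0.1416]
tcp_rot: [[-0.991, 0.13, -0.001], [0.13, 0.991, -0.0], [0.001, -0.001, -1.0]]
force: [0.0, 0.4, -0.5]
opening: 0.999
grasp_force: 0.0
roll 0.000 tx -0.21 ty -0.12 tz 10.66  (rows roll 0.0, j6 -60) at [0.411 0.288 0.142] open 1.00 F 0.0 t 3.2
```

```bash
python3 -m jog '[{"tx":-0.2,"ty":-0.1,"tz":4,"roll":0,"jaw":1},{"tx":0,"ty":0,"tz":4,"roll":0,"jaw":1},{"tx":0,"ty":0,"tz":2.6,"roll":0,"jaw":1},{"tx":0,"ty":0,"tz":0,"roll":0,"jaw":1},{"tx":0,"ty":0,"tz":0,"roll":0,"jaw":0},{"tx":0,"ty":0,"tz":0,"roll":0,"jaw":0},{"tx":0,"ty":0,"tz":0,"roll":0,"jaw":0},{"tx":0,"ty":0,"tz":0,"roll":0,"jaw":0}]'
python3 -m jog '[{"tx":0,"ty":0,"tz":0,"roll":0,"jaw":0},{"tx":0,"ty":0,"tz":-4,"roll":0,"jaw":0},{"tx":0,"ty":0,"tz":-4,"roll":0,"jaw":0},{"tx":0,"ty":0,"tz":-4,"roll":0,"jaw":0},{"tx":0,"ty":0,"tz":0,"roll":0,"jaw":0}]'
python3 - <<'E'
from h import *
go(.688,-.032,.16,90)
E
```

```text
time_s: 4.05
position: [0.4136, 0.2871, 0.037]
tcp_rot: [[-0.991, 0.131, 0.003], [0.131, 0.991, 0.001], [-0.002, 0.001, -1.0]]
force: [-0.6, 0.9, 0.5]
opening: 0.721
grasp_force: 0.0
time_s: 4.55
position: [0.4159, 0.288, 0.1604]
tcp_rot: [[-0.991, 0.131, 0.01], [0.131, 0.991, 0.004], [-0.01, 0.006, -1.0]]
force: [1.4, 0.6, -0.7]
opening: 0.264
grasp_force: 0.0
roll -0.132 tx -27.21 ty -32.00 tz 0.04  (rows roll 0.9, j6 -60) at [0.416 0.288 0.16 ] open 0.26 F 0.0 t 4.5
```

```bash
python3 -m jog '[{"tx":0,"ty":0,"tz":0,"roll":0,"jaw":0.78},{"tx":0,"ty":0,"tz":0,"roll":0,"jaw":0.78},{"tx":0,"ty":0,"tz":0,"roll":0,"jaw":0.78},{"tx":0,"ty":0,"tz":0,"roll":0,"jaw":0.78},{"tx":0,"ty":0,"tz":0,"roll":0,"jaw":0.78},{"tx":0,"ty":0,"tz":0,"roll":0,"jaw":0.78}]'
python3 - <<'E'
from h import *
blocks(("scene","top"),pmin=.5)
go(.4125,.287,.035,82.5)
E
```

```text
time_s: 5.15
position: [0.4126, 0.2866, 0.155]
tcp_rot: [[-0.991, 0.131, -0.001], [0.131, 0.991, -0.0], [0.001, -0.001, -1.0]]
force: [-0.2, 0.2, 0.4]
opening: 0.718
grasp_force: 0.0
scene 0.97 xy [0.412  0.2863] yaw -1.6 miss 0.13 rgb [107.  73.  40.] hue 15.0
scene 0.93 xy [0.5154 0.287 ] yaw -1.8 miss 0.12 rgb [129.  40.  33.] hue 2.0
scene 0.85 xy [0.5276 0.3949] yaw -9.2 miss 0.10 rgb [32. 36. 31.] hue 16.0
scene 0.83 xy [0.3337 0.5516] yaw 26.3 miss 0.23 rgb [ 81.  30. 100.] hue 142.0
scene 0.72 xy [0.2398 0.3631] yaw 51.2 miss 0.19 rgb [136. 131.   0.] hue 29.0
scene 0.63 xy [0.4237 0.4126] yaw -0.1 miss 0.15 rgb [36. 98. 39.] hue 68.0
scene 0.63 xy [0.6529 0.3268] yaw 59.6 miss 0.54 rgb [131.  45.  33.] hue 1.0
top 0.81 xy [0.5308 0.275 ] yaw 33.2 miss 0.51 rgb [146.  50.  60.] hue 1.0
top 0.79 xy [0.6549 0.339 ] yaw 61.3 miss 0.56 rgb [148.  64.  61.] hue 1.0
top 0.63 xy [0.3339 0.5504] yaw 33.0 miss 0.11 rgb [ 99.  62. 116.] hue 142.0
top 0.51 xy [0.5786 0.4105] yaw 46.3 miss 0.91 rgb [17. 29. 47.] hue 110.0
roll -0.001 tx 0.03 ty 0.03 tz 12.05  (rows roll 0.0, j6 -60) at [0.413 0.287 0.155] open 0.77 F 0.0 t 5.3
```

Block d is undisturbed. Descend and close with enough rows.

```bash
python3 -m jog '[{"tx":0,"ty":0,"tz":4,"roll":0,"jaw":0.78},{"tx":0,"ty":0,"tz":4,"roll":0,"jaw":0.78},{"tx":0,"ty":0,"tz":4,"roll":0,"jaw":0.78},{"tx":0,"ty":0,"tz":0,"roll":0,"jaw":0.5},{"tx":0,"ty":0,"tz":0,"roll":0,"jaw":0},{"tx":0,"ty":0,"tz":0,"roll":0,"jaw":0},{"tx":0,"ty":0,"tz":0,"roll":0,"jaw":0},{"tx":0,"ty":0,"tz":0,"roll":0,"jaw":0}]'
python3 -m jog '[{"tx":0,"ty":0,"tz":0,"roll":0,"jaw":0},{"tx":0,"ty":0,"tz":0,"roll":0,"jaw":0},{"tx":0,"ty":0,"tz":-4,"roll":0,"jaw":0},{"tx":0,"ty":0,"tz":-4,"roll":0,"jaw":0},{"tx":0,"ty":0,"tz":-4,"roll":-0.131,"jaw":0},{"tx":0,"ty":0,"tz":0,"roll":0,"jaw":0}]'
python3 - <<'E'
from h import *
go(.688,-.032,.16,90)
E
```

```text
time_s: 6.15
position: [0.4142, 0.2873, 0.0378]
tcp_rot: [[-0.991, 0.131, 0.004], [0.131, 0.991, 0.002], [-0.004, 0.002, -1.0]]
force: [-0.3, -0.5, 7.6]
opening: 0.525
grasp_force: 30.0
time_s: 6.75
position: [0.416, 0.2882, 0.1613]
tcp_rot: [[-1.0, -0.001, 0.012], [-0.001, 1.0, 0.005], [-0.012, 0.005, -1.0]]
force: [1.3, -0.2, -2.0]
opening: 0.525
grasp_force: 30.0
roll 0.001 tx -27.20 ty -32.02 tz 0.13  (rows roll 0.0, j6 -68) at [0.416 0.288 0.161] open 0.52 F 30.0 t 6.8
```

```bash
python3 -m jog '[{"tx":-2.5,"ty":-2.7,"tz":0,"roll":0,"jaw":0},{"tx":-2.5,"ty":-2.7,"tz":0,"roll":0,"jaw":0},{"tx":-2.5,"ty":-2.7,"tz":0,"roll":0,"jaw":0},{"tx":-2.5,"ty":-2.7,"tz":0,"roll":0,"jaw":0},{"tx":-2.5,"ty":-2.7,"tz":0,"roll":0,"jaw":0},{"tx":-2.5,"ty":-2.7,"tz":0,"roll":0,"jaw":0}]'
python3 -m jog '[{"tx":-2.5,"ty":-2.7,"tz":0,"roll":0,"jaw":0},{"tx":-2.5,"ty":-2.7,"tz":0,"roll":0,"jaw":0},{"tx":-2.5,"ty":-2.7,"tz":0,"roll":0,"jaw":0},{"tx":-2.4,"ty":-2.7,"tz":0,"roll":0,"jaw":0},{"tx":-2.2,"ty":-2.7,"tz":0,"roll":0,"jaw":0},{"tx":0,"ty":-2.3,"tz":0,"roll":0,"jaw":0},{"tx":0,"ty":0,"tz":0,"roll":0,"jaw":0},{"tx":0,"ty":0,"tz":0,"roll":0,"jaw":0}]'
python3 - <<'E'
from h import *
go(.688,-.032,.0385,90)
E
```

```text
time_s: 7.35
position: [0.5629, 0.1233, 0.1554]
tcp_rot: [[-1.0, 0.002, -0.001], [0.002, 1.0, 0.0], [0.001, 0.0, -1.0]]
force: [0.0, 0.7, -0.7]
opening: 0.528
grasp_force: 30.0
time_s: 8.15
position: [0.6826, -0.0336, 0.1549]
tcp_rot: [[-1.0, 0.003, -0.002], [0.003, 1.0, 0.001], [0.002, 0.001, -1.0]]
force: [0.0, -0.4, -1.1]
opening: 0.527
grasp_force: 30.0
roll -0.003 tx -0.54 ty 0.16 tz 11.64  (rows roll 0.0, j6 -102) at [ 0.683 -0.034  0.155] open 0.53 F 30.0 t 8.2
```

```bash
python3 -m jog '[{"tx":-0.5,"ty":0.2,"tz":4,"roll":0,"jaw":0},{"tx":0,"ty":0,"tz":4,"roll":0,"jaw":0},{"tx":0,"ty":0,"tz":2.6,"roll":0,"jaw":0},{"tx":0,"ty":0,"tz":1,"roll":0,"jaw":0},{"tx":0,"ty":0,"tz":0,"roll":0,"jaw":0},{"tx":0,"ty":0,"tz":0,"roll":0,"jaw":0.78},{"tx":0,"ty":0,"tz":0,"roll":0,"jaw":0.78},{"tx":0,"ty":0,"tz":0,"roll":0,"jaw":0.78}]'
python3 -m jog '[{"tx":0,"ty":0,"tz":0,"roll":0,"jaw":0.78},{"tx":0,"ty":0,"tz":-4,"roll":0,"jaw":0.78},{"tx":0,"ty":0,"tz":-4,"roll":0,"jaw":0.78},{"tx":0,"ty":0,"tz":-4,"roll":0.08,"jaw":0.78},{"tx":0,"ty":0,"tz":0,"roll":0,"jaw":0.78}]'
python3 - <<'E'
from h import *
blocks(("scene",),pmin=.5)
go(.517,.287,.16,85)
E
```

```text
time_s: 8.95
position: [0.6892, -0.0314, 0.0406]
tcp_rot: [[-1.0, 0.001, 0.002], [0.001, 1.0, -0.0], [-0.002, -0.0, -1.0]]
force: [0.4, -0.1, -0.8]
opening: 0.711
grasp_force: 0.0
time_s: 9.45
position: [0.693, -0.0324, 0.167]
tcp_rot: [[-0.997, 0.082, 0.014], [0.082, 0.997, -0.003], [-0.014, -0.002, -1.0]]
force: [0.5, -1.1, 1.1]
opening: 0.78
grasp_force: 0.0
scene 0.98 xy [0.5171 0.2874] yaw -2.9 miss 0.12 rgb [134.   42.   34.5] hue 2.0
scene 0.92 xy [ 0.6846 -0.033 ] yaw 0.5 miss 0.13 rgb [112.  83.  42.] hue 15.0
scene 0.77 xy [0.6541 0.3282] yaw 63.8 miss 0.56 rgb [137.  46.  32.] hue 1.0
scene 0.76 xy [0.3359 0.5528] yaw 28.9 miss 0.15 rgb [ 84.  32. 104.] hue 142.0
scene 0.70 xy [0.5277 0.3942] yaw -6.0 miss 0.16 rgb [34.  35.  28.5] hue 16.0
scene 0.62 xy [0.2407 0.3632] yaw 52.0 miss 0.14 rgb [141. 135.   0.] hue 29.0
scene 0.59 xy [0.4244 0.4128] yaw -2.7 miss 0.11 rgb [ 38. 101.  42.] hue 68.0
roll 0.007 tx 19.93 ty 30.25 tz 0.12  (rows roll 0.0, j6 -97) at [ 0.689 -0.032  0.161] open 0.78 F 0.0 t 9.6
```

```bash
python3 -m jog '[{"tx":2,"ty":3,"tz":0,"roll":0,"jaw":0.78},{"tx":2,"ty":3,"tz":0,"roll":0,"jaw":0.78},{"tx":2,"ty":3,"tz":0,"roll":0,"jaw":0.78},{"tx":2,"ty":3,"tz":0,"roll":0,"jaw":0.78},{"tx":2,"ty":3,"tz":0,"roll":0,"jaw":0.78},{"tx":2,"ty":3,"tz":0,"roll":0,"jaw":0.78},{"tx":2,"ty":3,"tz":0,"roll":0,"jaw":0.78}]'
python3 -m jog '[{"tx":2,"ty":3,"tz":0,"roll":0,"jaw":0.78},{"tx":2,"ty":3,"tz":0,"roll":0,"jaw":0.78},{"tx":2,"ty":3.2,"tz":0,"roll":0,"jaw":0.78},{"tx":0,"ty":0,"tz":4,"roll":0,"jaw":0.78},{"tx":0,"ty":0,"tz":0,"roll":0,"jaw":0.78},{"tx":0,"ty":0,"tz":0,"roll":0,"jaw":0.78}]'
python3 - <<'E'
from h import *
blocks(("wrist",),pmin=.5)
go(.517,.287,.036,85)
E
```

```text
time_s: 10.25
position: [0.5636, 0.1899, 0.1575]
tcp_rot: [[-0.997, 0.081, -0.004], [0.081, 0.997, -0.001], [0.004, -0.001, -1.0]]
force: [0.0, 0.5, 0.7]
opening: 0.778
grasp_force: 0.0
time_s: 10.85
position: [0.5121, 0.2849, 0.1178]
tcp_rot: [[-0.997, 0.081, -0.005], [0.081, 0.997, -0.002], [0.005, -0.002, -1.0]]
force: [-0.7, -0.1, 0.4]
opening: 0.777
grasp_force: 0.0
wrist 0.93 xy [0.5165 0.2876] yaw -7.6 miss 0.09 rgb [242.  63.  97.] hue 175.0
wrist 0.83 xy [0.4235 0.4119] yaw -5.2 miss 0.05 rgb [ 68. 195. 116.] hue 72.0
roll 0.005 tx -0.25 ty 0.23 tz 8.39  (rows roll 0.0, j6 -67) at [0.514 0.285 0.12 ] open 0.78 F 0.0 t 10.9
```

```bash
python3 -m jog '[{"tx":-0.3,"ty":0.2,"tz":4,"roll":0.02,"jaw":0.78},{"tx":0,"ty":0,"tz":4.4,"roll":0,"jaw":0.78},{"tx":0,"ty":0,"tz":0,"roll":0,"jaw":0.6},{"tx":0,"ty":0,"tz":0,"roll":0,"jaw":0},{"tx":0,"ty":0,"tz":0,"roll":0,"jaw":0},{"tx":0,"ty":0,"tz":0,"roll":0,"jaw":0},{"tx":0,"ty":0,"tz":0,"roll":0,"jaw":0},{"tx":0,"ty":0,"tz":0,"roll":0,"jaw":0}]'
python3 -m jog '[{"tx":0,"ty":0,"tz":0,"roll":0,"jaw":0},{"tx":0,"ty":0,"tz":-4,"roll":0,"jaw":0},{"tx":0,"ty":0,"tz":-4,"roll":0,"jaw":0},{"tx":0,"ty":0,"tz":-4,"roll":-0.1,"jaw":0},{"tx":0,"ty":0,"tz":0,"roll":0,"jaw":0},{"tx":0,"ty":0,"tz":0,"roll":0,"jaw":0}]'
python3 - <<'E'
from h import *
go(.690,.082,.16,90)
E
```

```text
time_s: 11.75
position: [0.5188, 0.2878, 0.0386]
tcp_rot: [[-0.995, 0.1, 0.006], [0.1, 0.995, 0.001], [-0.005, 0.002, -1.0]]
force: [0.1, -2.2, 8.4]
opening: 0.524
grasp_force: 29.8
time_s: 12.35
position: [0.5171, 0.2876, 0.1575]
tcp_rot: [[-1.0, 0.001, 0.003], [0.001, 1.0, 0.001], [-0.003, 0.001, -1.0]]
force: [-0.0, -0.1, -2.3]
opening: 0.519
grasp_force: 29.8
roll -0.001 tx -17.29 ty -20.56 tz -0.25  (rows roll 0.0, j6 -72) at [0.517 0.288 0.158] open 0.52 F 29.8 t 12.3
```

```bash
python3 -m jog '[{"tx":-1.5,"ty":-3.2,"tz":0,"roll":0,"jaw":0},{"tx":-1.5,"ty":-3.2,"tz":0,"roll":0,"jaw":0},{"tx":-1.5,"ty":-3.2,"tz":0,"roll":0,"jaw":0},{"tx":-2,"ty":-3,"tz":0,"roll":0,"jaw":0},{"tx":-2.5,"ty":-3,"tz":0,"roll":0,"jaw":0},{"tx":-3,"ty":-2.5,"tz":0,"roll":0,"jaw":0},{"tx":-3,"ty":-2.4,"tz":0,"roll":0,"jaw":0},{"tx":-2.5,"ty":0,"tz":0,"roll":0,"jaw":0}]'
python3 -m jog '[{"tx":0,"ty":0,"tz":2,"roll":0,"jaw":0},{"tx":0,"ty":0,"tz":0,"roll":0,"jaw":0},{"tx":0,"ty":0,"tz":0,"roll":0,"jaw":0}]'
python3 - <<'E'
from h import *
go(.69,.082,.0395,90)
E
```

```text
time_s: 13.15
position: [0.692, 0.0782, 0.1533]
tcp_rot: [[-1.0, 0.005, -0.003], [0.005, 1.0, -0.001], [0.003, -0.001, -1.0]]
force: [-0.2, 0.1, -1.1]
opening: 0.524
grasp_force: 29.8
time_s: 13.45
position: [0.6894, 0.0824, 0.1332]
tcp_rot: [[-1.0, 0.001, -0.006], [0.001, 1.0, 0.0], [0.006, 0.0, -1.0]]
force: [0.2, -0.1, -0.8]
opening: 0.526
grasp_force: 29.8
roll -0.001 tx -0.06 ty -0.04 tz 9.37  (rows roll 0.0, j6 -92) at [0.689 0.082 0.133] open 0.53 F 29.8 t 13.4
```

```bash
python3 -m jog '[{"tx":0,"ty":0,"tz":4,"roll":0,"jaw":0},{"tx":0,"ty":0,"tz":3.4,"roll":0,"jaw":0},{"tx":0,"ty":0,"tz":2,"roll":0,"jaw":0},{"tx":0,"ty":0,"tz":0,"roll":0,"jaw":0},{"tx":0,"ty":0,"tz":0,"roll":0,"jaw":0},{"tx":0,"ty":0,"tz":0,"roll":0,"jaw":0.78},{"tx":0,"ty":0,"tz":0,"roll":0,"jaw":0.78},{"tx":0,"ty":0,"tz":0,"roll":0,"jaw":0.78}]'
python3 -m jog '[{"tx":0,"ty":0,"tz":0,"roll":0,"jaw":0.78},{"tx":0,"ty":0,"tz":-4,"roll":0,"jaw":0.78},{"tx":0,"ty":0,"tz":-4,"roll":0,"jaw":0.78},{"tx":0,"ty":0,"tz":-4,"roll":0.12,"jaw":0.78},{"tx":0,"ty":0,"tz":0,"roll":0,"jaw":0.78}]'
python3 - <<'E'
from h import *
blocks(("scene",),pmin=.5)
go(.527,.395,.16,83)
E
```

```text
time_s: 14.25
position: [0.6922, 0.0822, 0.0429]
tcp_rot: [[-1.0, 0.001, 0.002], [0.001, 1.0, -0.0], [-0.002, -0.0, -1.0]]
force: [0.1, -0.6, -0.1]
opening: 0.712
grasp_force: 0.0
time_s: 14.75
position: [0.696, 0.0821, 0.1691]
tcp_rot: [[-0.992, 0.122, 0.014], [0.122, 0.993, -0.001], [-0.014, 0.001, -1.0]]
force: [-0.2, 0.6, -0.5]
opening: 0.783
grasp_force: 0.0
scene 0.98 xy [0.3356 0.5518] yaw 28.6 miss 0.15 rgb [ 85.  32. 105.] hue 142.0
scene 0.92 xy [0.2404 0.3632] yaw 52.6 miss 0.12 rgb [142. 137.   0.] hue 29.0
scene 0.89 xy [0.689 0.081] yaw 1.8 miss 0.20 rgb [134.  53.  38.] hue 2.0
scene 0.77 xy [ 0.6972 -0.0516] yaw 80.6 miss 0.43 rgb [116.  82.  43.] hue 15.0
scene 0.69 xy [0.6554 0.33  ] yaw 64.1 miss 0.53 rgb [138.  48.  36.] hue 1.0
scene 0.66 xy [0.5281 0.3951] yaw -6.9 miss 0.11 rgb [34. 38. 32.] hue 16.0
roll 0.002 tx 20.21 ty 29.04 tz 0.33  (rows roll 0.0, j6 -86) at [0.692 0.082 0.163] open 0.78 F 0.0 t 14.8
```

```bash
python3 -m jog '[{"tx":3.3,"ty":1.5,"tz":0,"roll":0,"jaw":0.78},{"tx":3.3,"ty":2,"tz":0,"roll":0,"jaw":0.78},{"tx":3,"ty":2.5,"tz":0,"roll":0,"jaw":0.78},{"tx":2.6,"ty":3,"tz":0,"roll":0,"jaw":0.78},{"tx":2,"ty":3.3,"tz":0,"roll":0,"jaw":0.78},{"tx":2,"ty":3.3,"tz":0,"roll":0,"jaw":0.78},{"tx":2,"ty":3.3,"tz":0,"roll":0,"jaw":0.78}]'
python3 -m jog '[{"tx":1,"ty":3.3,"tz":0,"roll":0,"jaw":0.78},{"tx":1,"ty":3.4,"tz":0,"roll":0,"jaw":0.78},{"tx":0,"ty":3.4,"tz":0,"roll":0,"jaw":0.78},{"tx":0,"ty":0,"tz":4,"roll":0,"jaw":0.78},{"tx":0,"ty":0,"tz":0,"roll":0,"jaw":0.78},{"tx":0,"ty":0,"tz":0,"roll":0,"jaw":0.78}]'
python3 - <<'E'
from h import *
blocks(("wrist",),pmin=.5)
go(.527,.395,.035,83)
E
```

```text
time_s: 15.55
position: [0.5314, 0.2925, 0.1595]
tcp_rot: [[-0.993, 0.12, -0.004], [0.12, 0.993, -0.001], [0.004, -0.002, -1.0]]
force: [-0.0, 0.2, -1.0]
opening: 0.775
grasp_force: 0.0
time_s: 16.15
position: [0.524, 0.3932, 0.1192]
tcp_rot: [[-0.993, 0.12, -0.006], [0.12, 0.993, -0.003], [0.005, -0.004, -1.0]]
force: [0.5, 0.5, 1.4]
opening: 0.779
grasp_force: 0.0
wrist 0.98 xy [0.424  0.4133] yaw -4.6 miss 0.05 rgb [ 69. 199. 130.] hue 74.0
wrist 0.62 xy [0.5284 0.3963] yaw -9.8 miss 0.07 rgb [ 63.  70. 103.] hue 112.0
wrist 0.59 xy [0.6876 0.3153] yaw -25.6 miss 0.99 rgb [97. 79. 63.] hue 179.0
roll 0.001 tx -0.06 ty 0.14 tz 8.69  (rows roll 0.0, j6 -56) at [0.526 0.394 0.122] open 0.78 F 0.0 t 16.2
```

```bash
python3 -m jog '[{"tx":-0.2,"ty":0.2,"tz":4,"roll":0.01,"jaw":0.78},{"tx":0,"ty":0,"tz":4.6,"roll":0,"jaw":0.78},{"tx":0,"ty":0,"tz":0,"roll":0,"jaw":0.6},{"tx":0,"ty":0,"tz":0,"roll":0,"jaw":0},{"tx":0,"ty":0,"tz":0,"roll":0,"jaw":0},{"tx":0,"ty":0,"tz":0,"roll":0,"jaw":0},{"tx":0,"ty":0,"tz":0,"roll":0,"jaw":0},{"tx":0,"ty":0,"tz":0,"roll":0,"jaw":0}]'
python3 -m jog '[{"tx":0,"ty":0,"tz":0,"roll":0,"jaw":0},{"tx":0,"ty":0,"tz":-4,"roll":0,"jaw":0},{"tx":0,"ty":0,"tz":-4,"roll":0,"jaw":0},{"tx":0,"ty":0,"tz":-4,"roll":-0.132,"jaw":0},{"tx":0,"ty":0,"tz":0,"roll":0,"jaw":0},{"tx":0,"ty":0,"tz":0,"roll":0,"jaw":0}]'
python3 - <<'E'
from h import *
go(.592,-.032,.16,90)
E
```

```text
time_s: 17.05
position: [0.5304, 0.3971, 0.0391]
tcp_rot: [[-0.991, 0.13, 0.006], [0.13, 0.991, 0.003], [-0.005, 0.003, -1.0]]
force: [0.6, -1.0, 7.3]
opening: 0.525
grasp_force: 29.7
time_s: 17.65
position: [0.5286, 0.3966, 0.1578]
tcp_rot: [[-1.0, -0.0, 0.003], [-0.0, 1.0, 0.002], [-0.003, 0.002, -1.0]]
force: [0.0, -0.5, -1.7]
opening: 0.527
grasp_force: 29.7
roll 0.000 tx -6.34 ty -42.86 tz -0.22  (rows roll 0.0, j6 -63) at [0.529 0.397 0.158] open 0.53 F 29.7 t 17.6
```

```bash
python3 -m jog '[{"tx":-0.5,"ty":-3.6,"tz":0,"roll":0,"jaw":0},{"tx":-0.5,"ty":-3.6,"tz":0,"roll":0,"jaw":0},{"tx":-0.5,"ty":-3.6,"tz":0,"roll":0,"jaw":0},{"tx":-0.5,"ty":-3.6,"tz":0,"roll":0,"jaw":0},{"tx":-0.6,"ty":-3.6,"tz":0,"roll":0,"jaw":0},{"tx":-0.6,"ty":-3.6,"tz":0,"roll":0,"jaw":0},{"tx":-0.6,"ty":-3.6,"tz":0,"roll":0,"jaw":0},{"tx":-0.6,"ty":-3.6,"tz":0,"roll":0,"jaw":0}]'
python3 -m jog '[{"tx":-0.6,"ty":-3.6,"tz":0,"roll":0,"jaw":0},{"tx":-0.6,"ty":-3.6,"tz":0,"roll":0,"jaw":0},{"tx":-0.6,"ty":-3.6,"tz":0,"roll":0,"jaw":0},{"tx":-0.2,"ty":-3.3,"tz":0,"roll":0,"jaw":0},{"tx":0,"ty":0,"tz":0,"roll":0,"jaw":0},{"tx":0,"ty":0,"tz":0,"roll":0,"jaw":0}]'
python3 - <<'E'
from h import *
go(.592,-.032,.037,90)
E
```

```text
time_s: 18.45
position: [0.571, 0.1068, 0.1537]
tcp_rot: [[-1.0, -0.0, -0.004], [-0.0, 1.0, 0.0], [0.004, 0.0, -1.0]]
force: [-0.1, 0.6, -1.1]
opening: 0.524
grasp_force: 29.7
time_s: 19.05
position: [0.5913, -0.0331, 0.154]
tcp_rot: [[-1.0, 0.002, -0.004], [0.002, 1.0, 0.001], [0.004, 0.001, -1.0]]
force: [-0.5, 1.3, -1.4]
opening: 0.53
grasp_force: 29.7
roll -0.002 tx -0.07 ty 0.11 tz 11.70  (rows roll 0.0, j6 -104) at [ 0.591 -0.033  0.154] open 0.53 F 29.7 t 19.1
```

```bash
python3 - <<'E'
from h import *
print(capture("wrist")["tool_from_camera"].round(3))
c=cam("scene"); cv2.imwrite("pics/s1.png",c["img"][120:320,140:420,::-1].repeat(2,0).repeat(2,1))
E
```

```text
[[ 0.     0.963  0.271  0.073]
 [ 1.    -0.    -0.     0.   ]
 [-0.     0.271 -0.963 -0.143]
 [ 0.     0.     0.     1.   ]]
```

View pics/s1.png

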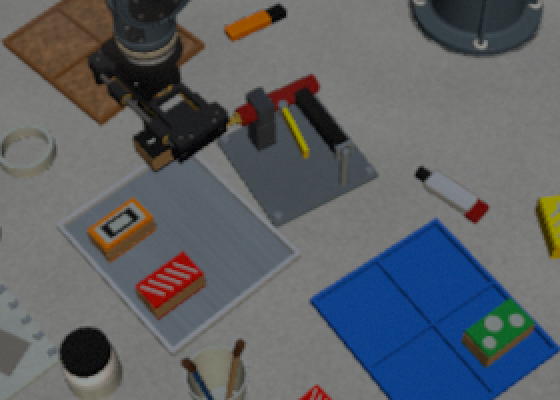

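```bash
python3 -m jog '[{"tx":-0.2,"ty":0.1,"tz":4,"roll":0,"jaw":0},{"tx":0,"ty":0,"tz":4,"roll":0,"jaw":0},{"tx":0,"ty":0,"tz":2.2,"roll":0,"jaw":0},{"tx":0,"ty":0,"tz":1.5,"roll":0,"jaw":0},{"tx":0,"ty":0,"tz":0,"roll":0,"jaw":0},{"tx":0,"ty":0,"tz":0,"roll":0,"jaw":0.78},{"tx":0,"ty":0,"tz":0,"roll":0,"jaw":0.78},{"tx":0,"ty":0,"tz":0,"roll":0,"jaw":0.78}]'
python3 -m jog '[{"tx":0,"ty":0,"tz":0,"roll":0,"jaw":0.78},{"tx":0,"ty":0,"tz":-4,"roll":0,"jaw":0.78},{"tx":0,"ty":0,"tz":-4,"roll":0,"jaw":0.78},{"tx":0,"ty":0,"tz":-4,"roll":0.08,"jaw":0.78},{"tx":0,"ty":0,"tz":0,"roll":0,"jaw":0.78}]'
python3 - <<'E'
from h import *
blocks(("scene",),pmin=.5)
go(.424,.4125,.16,85.5)
E
```

```text
time_s: 19.95
position: [0.5952, -0.0315, 0.0392]
tcp_rot: [[-1.0, -0.002, 0.001], [-0.002, 1.0, -0.0], [-0.001, -0.0, -1.0]]
force: [0.3, -0.8, 0.3]
opening: 0.712
grasp_force: 0.0
time_s: 20.45
position: [0.5987, -0.0327, 0.1647]
tcp_rot: [[-0.997, 0.08, 0.012], [0.08, 0.997, -0.003], [-0.013, -0.002, -1.0]]
force: [1.2, -1.3, 1.0]
opening: 0.774
grasp_force: 0.0
scene 0.89 xy [0.2425 0.3659] yaw 53.9 miss 0.09 rgb [138. 132.   0.] hue 29.0
scene 0.74 xy [ 0.5906 -0.0331] yaw -1.2 miss 0.08 rgb [61.5 54.  39. ] hue 16.0
scene 0.72 xy [0.3365 0.5517] yaw 25.1 miss 0.20 rgb [ 83.  31. 103.] hue 142.0
scene 0.70 xy [0.425  0.4125] yaw -0.9 miss 0.12 rgb [ 36. 100.  41.] hue 68.0
scene 0.68 xy [0.6873 0.0797] yaw 0.6 miss 0.18 rgb [136.  50.  35.] hue 2.0
scene 0.56 xy [ 0.6843 -0.0329] yaw -1.2 miss 0.12 rgb [111.  80.  41.] hue 15.0
scene 0.56 xy [0.6558 0.3338] yaw 59.7 miss 0.55 rgb [136.   46.5  32.5] hue 1.0
roll 0.000 tx 20.56 ty 42.96 tz -0.00  (rows roll 0.0, j6 -99) at [ 0.595 -0.032  0.16 ] open 0.78 F 0.0 t 20.6
```

```bash
python3 -m jog '[{"tx":0.8,"ty":3.6,"tz":0,"roll":0,"jaw":0.78},{"tx":0.8,"ty":3.6,"tz":0,"roll":0,"jaw":0.78},{"tx":1.2,"ty":3.6,"tz":0,"roll":0,"jaw":0.78},{"tx":1.8,"ty":3.4,"tz":0,"roll":0,"jaw":0.78},{"tx":2,"ty":3.3,"tz":0,"roll":0,"jaw":0.78},{"tx":2,"ty":3.3,"tz":0,"roll":0,"jaw":0.78},{"tx":2,"ty":3.3,"tz":0,"roll":0,"jaw":0.78},{"tx":2,"ty":3.3,"tz":0,"roll":0,"jaw":0.78}]'
python3 -m jog '[{"tx":2,"ty":3.3,"tz":0,"roll":0,"jaw":0.78},{"tx":2,"ty":3.3,"tz":0,"roll":0,"jaw":0.78},{"tx":2,"ty":3.3,"tz":0,"roll":0,"jaw":0.78},{"tx":2,"ty":3.3,"tz":0,"roll":0,"jaw":0.78},{"tx":0,"ty":2.4,"tz":4,"roll":0,"jaw":0.78},{"tx":0,"ty":0,"tz":0,"roll":0,"jaw":0.78},{"tx":0,"ty":0,"tz":0,"roll":0,"jaw":0.78}]'
python3 - <<'E'
from h import *
blocks(("scene",),pmin=.5)
go(.4245,.4125,.035,86)
E
```

```text
time_s: 21.35
position: [0.4886, 0.2522, 0.1567]
tcp_rot: [[-0.997, 0.079, -0.004], [0.079, 0.997, -0.001], [0.004, -0.001, -1.0]]
force: [-0.3, 0.2, 0.5]
opening: 0.782
grasp_force: 0.0
time_s: 22.05
position: [0.4213, 0.4121, 0.1158]
tcp_rot: [[-0.997, 0.077, -0.005], [0.077, 0.997, -0.004], [0.005, -0.004, -1.0]]
force: [0.2, -0.7, 0.6]
opening: 0.778
grasp_force: 0.0
scene 0.95 xy [0.6875 0.0798] yaw -2.1 miss 0.10 rgb [135.  53.  38.] hue 2.0
scene 0.84 xy [0.6537 0.3294] yaw 57.3 miss 0.55 rgb [137.  46.  33.] hue 1.0
scene 0.80 xy [0.3353 0.5515] yaw 28.4 miss 0.10 rgb [ 84.  32. 104.] hue 142.0
scene 0.74 xy [ 0.5897 -0.0324] yaw 0.5 miss 0.15 rgb [55.  50.5 37. ] hue 16.0
scene 0.64 xy [0.4253 0.4106] yaw 1.5 miss 0.21 rgb [ 39. 101.  41.] hue 68.0
scene 0.64 xy [0.2282 0.3841] yaw 20.7 miss 0.79 rgb [139. 118.   0.] hue 27.0
scene 0.61 xy [ 0.684  -0.0335] yaw -4.9 miss 0.18 rgb [115.   82.   41.5] hue 15.0
roll -0.010 tx -0.12 ty 0.04 tz 8.36  (rows roll 0.1, j6 -52) at [0.423 0.412 0.119] open 0.78 F 0.0 t 22.1
```

```bash
python3 -m jog '[{"tx":-0.2,"ty":0,"tz":4,"roll":-0.01,"jaw":0.78},{"tx":0,"ty":0,"tz":4.4,"roll":0,"jaw":0.78},{"tx":0,"ty":0,"tz":0,"roll":0,"jaw":0.6},{"tx":0,"ty":0,"tz":0,"roll":0,"jaw":0},{"tx":0,"ty":0,"tz":0,"roll":0,"jaw":0},{"tx":0,"ty":0,"tz":0,"roll":0,"jaw":0},{"tx":0,"ty":0,"tz":0,"roll":0,"jaw":0},{"tx":0,"ty":0,"tz":0,"roll":0,"jaw":0}]'
python3 -m jog '[{"tx":0,"ty":0,"tz":0,"roll":0,"jaw":0},{"tx":0,"ty":0,"tz":-4,"roll":0,"jaw":0},{"tx":0,"ty":0,"tz":-4,"roll":0,"jaw":0},{"tx":0,"ty":0,"tz":-4,"roll":-0.07,"jaw":0},{"tx":0,"ty":0,"tz":0,"roll":0,"jaw":0},{"tx":0,"ty":0,"tz":0,"roll":0,"jaw":0}]'
python3 - <<'E'
from h import *
go(.592,.082,.16,90)
E
```

```text
time_s: 22.95
position: [0.427, 0.4138, 0.0377]
tcp_rot: [[-0.998, 0.068, 0.005], [0.069, 0.998, 0.003], [-0.005, 0.003, -1.0]]
force: [0.4, -1.5, 7.6]
opening: 0.524
grasp_force: 30.0
time_s: 23.55
position: [0.4256, 0.4134, 0.1567]
tcp_rot: [[-1.0, -0.001, 0.003], [-0.001, 1.0, 0.002], [-0.003, 0.002, -1.0]]
force: [-0.5, -0.6, -0.8]
opening: 0.527
grasp_force: 30.0
roll 0.001 tx -16.64 ty -33.14 tz -0.33  (rows roll 0.0, j6 -57) at [0.426 0.413 0.157] open 0.53 F 30.0 t 23.6
```

```bash
python3 -m jog '[{"tx":-1.7,"ty":-3.3,"tz":0,"roll":0,"jaw":0},{"tx":-1.7,"ty":-3.3,"tz":0,"roll":0,"jaw":0},{"tx":-1.7,"ty":-3.3,"tz":0,"roll":0,"jaw":0},{"tx":-1.7,"ty":-3.3,"tz":0,"roll":0,"jaw":0},{"tx":-1.7,"ty":-3.3,"tz":0,"roll":0,"jaw":0},{"tx":-1.7,"ty":-3.3,"tz":0,"roll":0,"jaw":0},{"tx":-1.7,"ty":-3.3,"tz":0,"roll":0,"jaw":0},{"tx":-1.7,"ty":-3.3,"tz":0,"roll":0,"jaw":0}]'
python3 -m jog '[{"tx":-1.7,"ty":-3.3,"tz":0,"roll":0,"jaw":0},{"tx":-1.3,"ty":-3.3,"tz":0,"roll":0,"jaw":0},{"tx":0,"ty":0,"tz":0,"roll":0,"jaw":0},{"tx":0,"ty":0,"tz":0,"roll":0,"jaw":0}]'
python3 - <<'E'
from h import *
go(.592,.082,.037,90)
E
```

```text
time_s: 24.35
position: [0.5605, 0.1477, 0.1528]
tcp_rot: [[-1.0, -0.001, -0.004], [-0.001, 1.0, -0.0], [0.004, -0.0, -1.0]]
force: [0.2, 0.4, -0.7]
opening: 0.528
grasp_force: 30.0
time_s: 24.75
position: [0.5904, 0.0824, 0.1529]
tcp_rot: [[-1.0, 0.001, -0.004], [0.001, 1.0, 0.001], [0.004, 0.001, -1.0]]
force: [0.1, 0.1, -1.1]
opening: 0.523
grasp_force: 30.0
roll -0.001 tx -0.16 ty -0.04 tz 11.59  (rows roll 0.0, j6 -93) at [0.59  0.082 0.153] open 0.52 F 30.0 t 24.8
```

View pics/g_wrist.png

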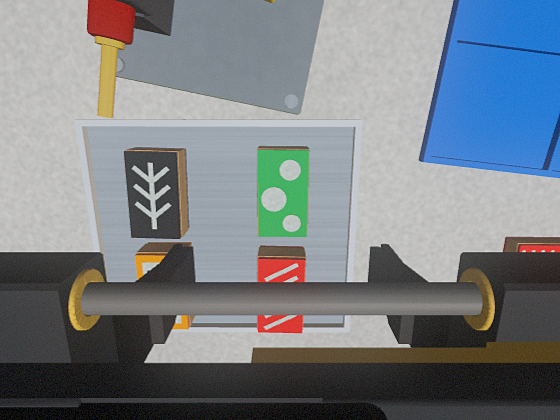

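```bash
python3 -m jog '[{"tx":2,"ty":-1,"tz":-3,"roll":0,"jaw":1},{"tx":2,"ty":-1,"tz":-3,"roll":0,"jaw":1},{"tx":2,"ty":-1,"tz":-3,"roll":0,"jaw":1},{"tx":0,"ty":0,"tz":-2,"roll":0,"jaw":1},{"tx":0,"ty":0,"tz":0,"roll":0,"jaw":1},{"tx":0,"ty":0,"tz":0,"roll":0,"jaw":1}]'
python3 - <<'E'
from h import *
for n in ("wrist",):
    c=cam(n); cv2.imwrite(f"pics/g2_{n}.png",c["img"][:,:,::-1])
    for t in ("gun","grip","squeeze"):
        for r in landmark_of(n,t)[:2]: print(t,n,round(float(r["p"]),2),np.round(r["point"],1), onplane(c,r["point"][::-1],0 if t=="gun" else .085).round(4))
np.savez("w.npz",K=c["K"],T=c["T"])
E
```

```text
time_s: 27.35
position: [0.5337, 0.0531, 0.3084]
tcp_rot: [[-1.0, -0.001, 0.001], [-0.001, 1.0, -0.0], [-0.001, -0.0, -1.0]]
force: [0.0, 0.2, 0.8]
opening: 1.0
grasp_force: 0.0
gun wrist 0.95 [ 68.6 221.8] [ 0.4125 -0.0179  0.    ]
grip wrist 0.59 [ 35.3 284.4] [0.392  0.0561 0.085 ]
squeeze wrist 0.64 [ 48.  286.4] [0.4031 0.058  0.085 ]
```

View pics/g2_wrist.png

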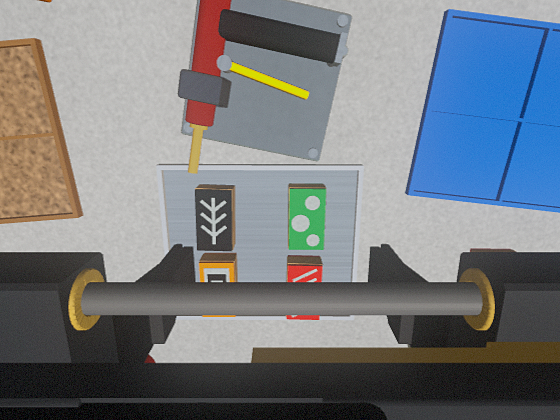

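```bash
python3 - <<'E'
import cv2
i=cv2.imread("pics/g2_wrist.png")[0:190,165:365]; cv2.imwrite("pics/g2c.png",cv2.resize(i,None,fx=3.1,fy=3.1,interpolation=cv2.INTER_CUBIC))
E
```

```text
(no output)
```

View pics/g2c.png

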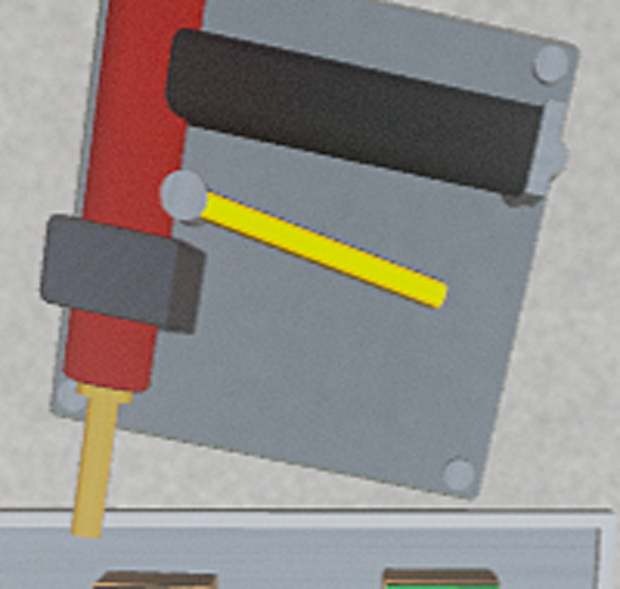

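```bash
python3 - <<'E'
from h import *
w=np.load("w.npz"); c=dict(K=w["K"],T=w["T"])
P=np.array([[113,0,85],[15,-20,105],[15,20,105],[41,20,105],[41,-20,105],[-44,125,97],[-20,125,97],[2,18,98]])/1000
U=np.array([[87,537],[50,215],[170,238],[160,325],[40,298],[543,108],[520,192],[185,195]])/3.1+[165,0]
def f(p):
    ca,sa=np.cos(p[2]),np.sin(p[2]); Q=P.copy(); Q[:,0]=p[0]+ca*P[:,0]-sa*P[:,1]; Q[:,1]=p[1]+sa*P[:,0]+ca*P[:,1]
    return (proj(c,Q)-U).ravel()
r=least_squares(f,[.415,-.02,-.1],loss="soft_l1"); x,y,a=r.x
print(r.x.round(4),np.degrees(a).round(2),f(r.x).reshape(-1,2).round(1).tolist())
ca,sa=np.cos(a),np.sin(a)
g=lambda X,Y:(x+ca*X-sa*Y,y+sa*X+ca*Y)
print("squeeze",np.round(g(-.025,.073),4),"mid released",np.round(g(-.015,.073),4))
go(*g(-.015,.073),.2,np.degrees(a))
E
```

```text
[ 0.4126 -0.0188 -0.1911] -10.95 [[-1.1, -0.4], [-2.9, -1.0], [1.6, 0.5], [0.8, 1.3], [-2.8, 1.5], [5.8, -0.7], [7.0, -0.1], [-2.1, 0.0]]
squeeze [0.4019 0.0576] mid released [0.4117 0.0557]
roll -1.378 tx 2.07 ty 11.96 tz 10.70  (rows roll 9.8, j6 -96) at [0.533 0.053 0.307] open 1.00 F 0.0 t 27.6
```

```bash
python3 -m jog '[{"tx":0,"ty":0,"tz":0,"roll":0.14,"jaw":1},{"tx":0,"ty":0,"tz":0,"roll":0.14,"jaw":1},{"tx":0,"ty":0,"tz":0,"roll":0.14,"jaw":1},{"tx":0,"ty":0,"tz":0,"roll":0.14,"jaw":1},{"tx":0,"ty":0,"tz":0,"roll":0.14,"jaw":1},{"tx":0,"ty":0,"tz":0,"roll":0.14,"jaw":1},{"tx":0,"ty":0,"tz":0,"roll":0.14,"jaw":1}]'
python3 -m jog '[{"tx":0,"ty":0,"tz":0,"roll":0.14,"jaw":1},{"tx":0,"ty":0,"tz":0,"roll":0.14,"jaw":1},{"tx":0,"ty":0,"tz":0,"roll":0.14,"jaw":1},{"tx":0,"ty":0,"tz":0,"roll":0.14,"jaw":1},{"tx":0,"ty":0,"tz":0,"roll":0.14,"jaw":1},{"tx":0,"ty":0,"tz":0,"roll":0.084,"jaw":1},{"tx":0,"ty":0,"tz":0,"roll":0,"jaw":1}]'
python3 - <<'E'
from h import *
print(read_state()["tcp_rot"].round(3))
go(.4117,.0565,.17,-10.95)
E
```

```text
time_s: 28.25
position: [0.5334, 0.0533, 0.3073]
tcp_rot: [[-0.553, 0.833, -0.002], [0.833, 0.553, 0.0], [0.002, -0.002, -1.0]]
force: [0.4, -0.3, 0.1]
opening: 1.002
grasp_force: 0.0
time_s: 28.95
position: [0.5334, 0.0532, 0.3074]
tcp_rot: [[0.19, 0.982, -0.002], [0.982, -0.19, 0.0], [-0.0, -0.002, -1.0]]
force: [-0.1, -0.1, -0.8]
opening: 0.996
grasp_force: 0.0
[[ 0.19   0.982 -0.002]
 [ 0.982 -0.19   0.   ]
 [-0.    -0.002 -1.   ]]
roll -0.000 tx -1.99 ty -12.01 tz 13.74  (rows roll 0.0, j6 5) at [0.533 0.053 0.307] open 1.00 F 0.0 t 28.9
```

```bash
python3 -m jog '[{"tx":-0.5,"ty":-3,"tz":2.5,"roll":0,"jaw":1},{"tx":-0.5,"ty":-3,"tz":2.5,"roll":0,"jaw":1},{"tx":-0.5,"ty":-3,"tz":2.5,"roll":0,"jaw":1},{"tx":-0.5,"ty":-3,"tz":2.5,"roll":0,"jaw":1},{"tx":0,"ty":0,"tz":2.5,"roll":0,"jaw":1},{"tx":0,"ty":0,"tz":1.2,"roll":0,"jaw":1},{"tx":0,"ty":0,"tz":0,"roll":0,"jaw":1},{"tx":0,"ty":0,"tz":0,"roll":0,"jaw":1}]'
python3 - <<'E'
from h import *
go(.4117,.0565,.085,-10.95)
for n in ("wrist","top"):
    c=cam(n)
    for t in ("grip","squeeze","gun"):
        for r in landmark_of(n,t)[:1]: print(t,n,round(float(r["p"]),2),np.round(r["point"],1), onplane(c,r["point"][::-1],0 if t=="gun" else .085).round(4))
    if n=="wrist": w=c
cv2.imwrite("pics/sq.png",w["img"][:,:,::-1])
E
```

```text
time_s: 29.75
position: [0.4123, 0.0564, 0.1714]
tcp_rot: [[0.19, 0.982, -0.001], [0.982, -0.19, 0.0], [-0.0, -0.001, -1.0]]
force: [-0.8, 0.6, 0.9]
opening: 1.002
grasp_force: 0.0
roll 0.000 tx 0.00 ty -0.06 tz 8.64  (rows roll 0.0, j6 3) at [0.412 0.056 0.171] open 1.00 F 0.0 t 29.8
grip wrist 0.79 [232.4 257.8] [0.3959 0.0529 0.085 ]
squeeze wrist 0.65 [223.8 263.8] [0.4012 0.0582 0.085 ]
gun wrist 0.68 [270.3 292.6] [ 0.4096 -0.0198  0.    ]
grip top 0.37 [180.9 279.8] [0.5776 0.0838 0.085 ]
gun top 0.78 [245.7 311.9] [ 0.4106 -0.0283  0.    ]
```

View pics/sq.png

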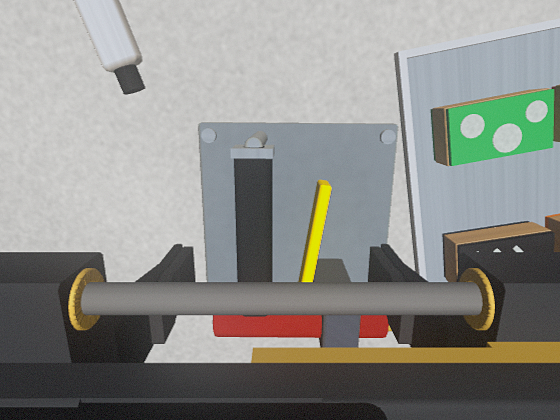

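```bash
python3 -m jog '[{"tx":0,"ty":0,"tz":3,"roll":0,"jaw":1},{"tx":0,"ty":0,"tz":3,"roll":0,"jaw":1},{"tx":0,"ty":0,"tz":2.6,"roll":0,"jaw":1},{"tx":0,"ty":0,"tz":0,"roll":0,"jaw":1},{"tx":0,"ty":0,"tz":0,"roll":0,"jaw":1}]'
python3 -m jog '[{"tx":0,"ty":-1,"tz":0,"roll":0,"jaw":1},{"tx":0,"ty":0,"tz":0,"roll":0,"jaw":1},{"tx":0,"ty":0,"tz":0,"roll":0,"jaw":1}]'
python3 - <<'E'
from h import *
go(.4019,.0576,.085,-10.95)
print(read_state()["force"])
E
```

```text
time_s: 30.65
position: [0.4119, 0.0564, 0.0856]
tcp_rot: [[0.191, 0.982, -0.001], [0.982, -0.191, 0.0], [-0.0, -0.001, -1.0]]
force: [0.4, -0.8, -0.4]
opening: 1.003
grasp_force: 0.0
time_s: 30.95
position: [0.4021, 0.0584, 0.0865]
tcp_rot: [[0.191, 0.982, 0.002], [0.982, -0.191, -0.0], [0.0, 0.002, -1.0]]
force: [0.3, 0.8, -0.1]
opening: 0.999
grasp_force: 0.0
roll -0.001 tx -0.08 ty -0.01 tz 0.15  (rows roll 0.0, j6 3) at [0.402 0.058 0.087] open 1.00 F 0.0 t 30.9
[ 0.25019564  0.75529034 -0.12646046]
```

```bash
python3 -m jog '[{"tx":0,"ty":0,"tz":0,"roll":0,"jaw":0.3},{"tx":0,"ty":0,"tz":0,"roll":0,"jaw":0.3},{"tx":0,"ty":0,"tz":0,"roll":0,"jaw":0.3},{"tx":0,"ty":0,"tz":0,"roll":0,"jaw":0.3},{"tx":0,"ty":0,"tz":0,"roll":0,"jaw":0.3},{"tx":0,"ty":0,"tz":0,"roll":0,"jaw":0.3},{"tx":0,"ty":0,"tz":0,"roll":0,"jaw":0.3},{"tx":0,"ty":0,"tz":0,"roll":0,"jaw":0.3}]'
python3 -m jog '[{"tx":0,"ty":0,"tz":0,"roll":0,"jaw":0.3},{"tx":0,"ty":0,"tz":0,"roll":0,"jaw":0.3},{"tx":0,"ty":0,"tz":0,"roll":0,"jaw":0.3},{"tx":0,"ty":0,"tz":0,"roll":0,"jaw":0.3}]'
```

```text
time_s: 31.75
position: [0.4015, 0.0587, 0.0857]
tcp_rot: [[0.192, 0.981, -0.001], [0.981, -0.192, 0.001], [0.0, -0.001, -1.0]]
force: [1.9, 3.5, 4.3]
opening: 0.446
grasp_force: 29.1
time_s: 32.15
position: [0.4015, 0.0587, 0.0857]
tcp_rot: [[0.192, 0.981, -0.001], [0.981, -0.192, 0.001], [0.0, -0.001, -1.0]]
force: [1.2, 5.0, 5.2]
opening: 0.442
grasp_force: 29.1
```

```bash
python3 -m jog '[{"tx":0,"ty":0,"tz":0,"roll":0,"jaw":0.3},{"tx":0,"ty":0,"tz":0,"roll":0,"jaw":0.3},{"tx":0,"ty":0,"tz":0,"roll":0,"jaw":0.3},{"tx":0,"ty":0,"tz":0,"roll":0,"jaw":0.3},{"tx":0,"ty":0,"tz":0,"roll":0,"jaw":0.3},{"tx":0,"ty":0,"tz":0,"roll":0,"jaw":0.3},{"tx":0,"ty":0,"tz":0,"roll":0,"jaw":0.3},{"tx":0,"ty":0,"tz":0,"roll":0,"jaw":0.3}]'
python3 -m jog '[{"tx":0,"ty":0,"tz":0,"roll":0,"jaw":0.3},{"tx":0,"ty":0,"tz":0,"roll":0,"jaw":0.3},{"tx":0,"ty":0,"tz":0,"roll":0,"jaw":0.3},{"tx":0,"ty":0,"tz":0,"roll":0,"jaw":0.3}]'
python3 - <<'E'
from h import *
for n in ("scene",):
    c=cam(n); cv2.imwrite("pics/in.png",cv2.resize(c["img"][140:250,220:350,::-1],None,fx=4,fy=4))
blocks(("scene",),pmin=.5)
E
python3 -m jog '[{"tx":0,"ty":0,"tz":0,"roll":0,"jaw":1},{"tx":0,"ty":0,"tz":0,"roll":0,"jaw":1},{"tx":0,"ty":0,"tz":0,"roll":0,"jaw":1},{"tx":0,"ty":0,"tz":0,"roll":0,"jaw":1},{"tx":0,"ty":0,"tz":0,"roll":0,"jaw":1},{"tx":0,"ty":0,"tz":0,"roll":0,"jaw":1},{"tx":0,"ty":0,"tz":0,"roll":0,"jaw":1},{"tx":0,"ty":0,"tz":0,"roll":0,"jaw":1}]'
python3 -m jog '[{"tx":0,"ty":0.5,"tz":0,"roll":0,"jaw":1},{"tx":0,"ty":0,"tz":0,"roll":0,"jaw":1},{"tx":0,"ty":0,"tz":0,"roll":0,"jaw":1},{"tx":0,"ty":0,"tz":0,"roll":0,"jaw":1}]'
python3 - <<'E'
from h import *
for n in ("scene",):
    c=cam(n); cv2.imwrite("pics/out.png",cv2.resize(c["img"][140:250,220:350,::-1],None,fx=4,fy=4))
a,b=cv2.imread("pics/in.png"),cv2.imread("pics/out.png"); cv2.imwrite("pics/inout.png",cv2.resize(cv2.hconcat([a,b]),(800,338)))
E
```

```text
time_s: 32.95
position: [0.4015, 0.0587, 0.0857]
tcp_rot: [[0.192, 0.981, -0.001], [0.981, -0.192, 0.001], [0.0, -0.001, -1.0]]
force: [0.8, 4.7, 5.8]
opening: 0.445
grasp_force: 29.1
time_s: 33.35
position: [0.4015, 0.0587, 0.0857]
tcp_rot: [[0.192, 0.981, -0.001], [0.981, -0.192, 0.001], [0.0, -0.001, -1.0]]
force: [1.8, 4.9, 5.2]
opening: 0.441
grasp_force: 29.1
scene 0.96 xy [0.6892 0.0796] yaw 0.6 miss 0.10 rgb [133.  52.  37.] hue 2.0
scene 0.95 xy [ 0.6832 -0.0326] yaw -2.1 miss 0.16 rgb [113.   80.   40.5] hue 15.0
scene 0.95 xy [0.3345 0.5513] yaw 28.6 miss 0.14 rgb [ 83.  31. 103.] hue 142.0
scene 0.84 xy [0.6538 0.3302] yaw 61.2 miss 0.53 rgb [136.  47.  36.] hue 1.0
scene 0.81 xy [0.5887 0.0829] yaw 0.5 miss 0.08 rgb [ 59. 102.  42.] hue 68.0
scene 0.80 xy [ 0.5919 -0.0316] yaw -1.8 miss 0.10 rgb [60. 52. 38.] hue 16.0
scene 0.56 xy [0.243  0.3638] yaw 53.3 miss 0.12 rgb [139. 133.   0.] hue 29.0
time_s: 34.3
position: [0.4001, 0.0586, 0.0852]
tcp_rot: [[0.191, 0.982, -0.004], [0.982, -0.191, 0.001], [-0.0, -0.004, -1.0]]
force: [0.1, -1.1, -0.2]
opening: 0.985
grasp_force: 0.0
time_s: 34.7
position: [0.4068, 0.0574, 0.0855]
tcp_rot: [[0.191, 0.982, -0.001], [0.982, -0.191, 0.0], [-0.0, -0.001, -1.0]]
force: [-0.1, -0.7, 0.4]
opening: 0.998
grasp_force: 0.0
```

View pics/inout.png

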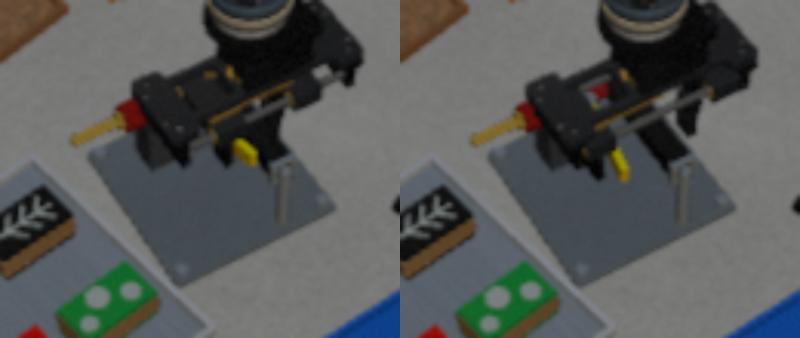

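```bash
python3 -m jog '[{"tx":0,"ty":-0.4,"tz":0,"roll":0,"jaw":1},{"tx":0,"ty":0,"tz":0,"roll":0,"jaw":1},{"tx":0,"ty":0,"tz":0,"roll":0,"jaw":0.3},{"tx":0,"ty":0,"tz":0,"roll":0,"jaw":0.3},{"tx":0,"ty":0,"tz":0,"roll":0,"jaw":0.3},{"tx":0,"ty":0,"tz":0,"roll":0,"jaw":0.3},{"tx":0,"ty":0,"tz":0,"roll":0,"jaw":0.3},{"tx":0,"ty":0,"tz":0,"roll":0,"jaw":0.3}]'
python3 -m jog '[{"tx":0,"ty":0,"tz":0,"roll":0,"jaw":0.3},{"tx":0,"ty":0,"tz":0,"roll":0,"jaw":0.3},{"tx":0,"ty":0,"tz":0,"roll":0,"jaw":0.3},{"tx":0,"ty":0,"tz":0,"roll":0,"jaw":0.3}]'
python3 -m jog '[{"tx":0,"ty":0,"tz":0,"roll":0,"jaw":0.3},{"tx":0,"ty":0,"tz":0,"roll":0,"jaw":0.3},{"tx":0,"ty":0,"tz":0,"roll":0,"jaw":0.3},{"tx":0,"ty":0,"tz":0,"roll":0,"jaw":0.3},{"tx":0,"ty":0,"tz":0,"roll":0,"jaw":0.3},{"tx":0,"ty":0,"tz":0,"roll":0,"jaw":0.3},{"tx":0,"ty":0,"tz":0,"roll":0,"jaw":0.3},{"tx":0,"ty":0,"tz":0,"roll":0,"jaw":0.3}]'
python3 -m jog '[{"tx":0,"ty":0,"tz":0,"roll":0,"jaw":0.3},{"tx":0,"ty":0,"tz":0,"roll":0,"jaw":0.3},{"tx":0,"ty":0,"tz":0,"roll":0,"jaw":0.3},{"tx":0,"ty":0,"tz":0,"roll":0,"jaw":0.3},{"tx":0,"ty":0,"tz":0,"roll":0,"jaw":0.3}]'
```

```text
time_s: 35.55
position: [0.4055, 0.058, 0.0858]
tcp_rot: [[0.191, 0.982, 0.005], [0.982, -0.191, -0.0], [0.001, 0.005, -1.0]]
force: [-3.0, 5.5, 1.0]
opening: 0.541
grasp_force: 10.1
time_s: 35.95
position: [0.4015, 0.0586, 0.0857]
tcp_rot: [[0.192, 0.981, -0.003], [0.981, -0.192, 0.001], [0.0, -0.003, -1.0]]
force: [-0.4, 4.5, 6.6]
opening: 0.448
grasp_force: 29.1
time_s: 36.75
position: [0.4016, 0.0587, 0.0857]
tcp_rot: [[0.192, 0.981, -0.003], [0.981, -0.192, 0.001], [0.0, -0.003, -1.0]]
force: [-0.9, 5.2, 5.1]
opening: 0.447
grasp_force: 29.1
time_s: 37.25
position: [0.4015, 0.0587, 0.0857]
tcp_rot: [[0.192, 0.981, -0.003], [0.981, -0.192, 0.001], [0.0, -0.003, -1.0]]
force: [-0.0, 4.8, 5.4]
opening: 0.445
grasp_force: 29.1
```

```bash
python3 -m jog '[{"tx":0,"ty":0,"tz":0,"roll":0,"jaw":0.3},{"tx":0,"ty":0,"tz":0,"roll":0,"jaw":0.3},{"tx":0,"ty":0,"tz":0,"roll":0,"jaw":1},{"tx":0,"ty":0,"tz":0,"roll":0,"jaw":1},{"tx":0,"ty":0,"tz":0,"roll":0,"jaw":1},{"tx":0,"ty":0,"tz":0,"roll":0,"jaw":1},{"tx":0,"ty":0,"tz":0,"roll":0,"jaw":1},{"tx":0,"ty":0,"tz":0,"roll":0,"jaw":1}]'
python3 -m jog '[{"tx":0,"ty":0,"tz":0,"roll":0,"jaw":1},{"tx":0,"ty":0,"tz":0,"roll":0,"jaw":1},{"tx":0,"ty":0.8,"tz":0,"roll":0,"jaw":1},{"tx":0,"ty":0,"tz":0,"roll":0,"jaw":1},{"tx":0,"ty":0,"tz":0,"roll":0,"jaw":1},{"tx":0,"ty":0,"tz":0,"roll":0,"jaw":1},{"tx":0,"ty":0,"tz":-3,"roll":0,"jaw":1},{"tx":0,"ty":0,"tz":-3,"roll":0,"jaw":1}]'
python3 -m jog '[{"tx":0,"ty":0,"tz":-3,"roll":0,"jaw":0.78},{"tx":0,"ty":0,"tz":0,"roll":-0.14,"jaw":0.78},{"tx":0,"ty":0,"tz":0,"roll":-0.14,"jaw":0.78},{"tx":0,"ty":0,"tz":0,"roll":-0.14,"jaw":0.78},{"tx":0,"ty":0,"tz":0,"roll":-0.14,"jaw":0.78},{"tx":0,"ty":0,"tz":0,"roll":-0.14,"jaw":0.78},{"tx":0,"ty":0,"tz":0,"roll":-0.14,"jaw":0.78},{"tx":0,"ty":0,"tz":0,"roll":-0.14,"jaw":0.78}]'
python3 -m jog '[{"tx":0,"ty":0,"tz":0,"roll":-0.14,"jaw":0.78},{"tx":0,"ty":0,"tz":0,"roll":-0.14,"jaw":0.78},{"tx":0,"ty":0,"tz":0,"roll":-0.14,"jaw":0.78},{"tx":0,"ty":0,"tz":0,"roll":-0.14,"jaw":0.78},{"tx":0,"ty":0,"tz":0,"roll":-0.14,"jaw":0.78},{"tx":0,"ty":0,"tz":0,"roll":-0.084,"jaw":0.78},{"tx":0,"ty":0,"tz":0,"roll":0,"jaw":0.78}]'
python3 - <<'E'
from h import *
blocks(("scene",),pmin=.5)
go(.5915,-.032,.12,89)
E
```

```text
time_s: 38.05
position: [0.4025, 0.0579, 0.0854]
tcp_rot: [[0.191, 0.982, -0.002], [0.982, -0.191, -0.0], [-0.0, -0.002, -1.0]]
force: [0.1, -1.1, 1.7]
opening: 0.902
grasp_force: 0.0
time_s: 38.85
position: [0.4098, 0.0567, 0.1455]
tcp_rot: [[0.191, 0.982, -0.004], [0.982, -0.191, 0.001], [-0.0, -0.004, -1.0]]
force: [0.5, 0.2, -0.1]
opening: 1.002
grasp_force: 0.0
time_s: 39.65
position: [0.4105, 0.0567, 0.1755]
tcp_rot: [[-0.713, 0.701, -0.001], [0.701, 0.713, 0.0], [0.001, -0.001, -1.0]]
force: [0.7, -0.4, -0.6]
opening: 0.782
grasp_force: 0.0
time_s: 40.35
position: [0.4106, 0.0567, 0.1755]
tcp_rot: [[-1.0, -0.001, -0.001], [-0.001, 1.0, 0.0], [0.001, 0.0, -1.0]]
force: [0.5, -0.6, -0.3]
opening: 0.78
grasp_force: 0.0
scene 0.85 xy [0.2424 0.3647] yaw 52.0 miss 0.12 rgb [139.  133.5   0. ] hue 29.0
scene 0.83 xy [0.3355 0.5516] yaw 28.3 miss 0.10 rgb [ 84.  32. 103.] hue 142.0
scene 0.72 xy [ 0.683  -0.0327] yaw -2.1 miss 0.17 rgb [113.  83.  40.] hue 15.0
scene 0.67 xy [ 0.5898 -0.0332] yaw -0.3 miss 0.15 rgb [56. 50. 37.] hue 16.0
scene 0.60 xy [0.5869 0.0814] yaw 0.2 miss 0.16 rgb [ 55. 102.  42.] hue 68.0
scene 0.57 xy [0.6522 0.3276] yaw 57.4 miss 0.60 rgb [137.  44.  28.] hue 1.0
scene 0.56 xy [0.6892 0.0809] yaw 1.7 miss 0.13 rgb [134.   50.5  36. ] hue 2.0
roll 0.017 tx -18.23 ty -8.55 tz 5.55  (rows roll 0.1, j6 -98) at [0.411 0.057 0.175] open 0.77 F 0.0 t 40.5
```

```bash
python3 -m jog '[{"tx":-3,"ty":-1.5,"tz":0,"roll":0.01,"jaw":0.78},{"tx":-3,"ty":-1.5,"tz":0,"roll":0,"jaw":0.78},{"tx":-3,"ty":-1.5,"tz":0,"roll":0,"jaw":0.78},{"tx":-3,"ty":-1.5,"tz":0,"roll":0,"jaw":0.78},{"tx":-3,"ty":-1.5,"tz":0,"roll":0,"jaw":0.78},{"tx":-3.2,"ty":-1.2,"tz":0,"roll":0,"jaw":0.78},{"tx":0,"ty":0,"tz":4,"roll":0,"jaw":0.78},{"tx":0,"ty":0,"tz":0,"roll":0,"jaw":0.78}]'
python3 -m jog '[{"tx":0,"ty":0,"tz":0,"roll":0,"jaw":0.78}]'
python3 - <<'E'
from h import *
blocks(("wrist",),pmin=.5)
go(.591,-.0325,.0355,89.5)
E
```

```text
time_s: 41.25
position: [0.5895, -0.0315, 0.1313]
tcp_rot: [[-1.0, 0.011, -0.01], [0.011, 1.0, 0.002], [0.01, 0.002, -1.0]]
force: [-1.3, -1.1, -0.2]
opening: 0.775
grasp_force: 0.0
time_s: 41.35
position: [0.5908, -0.0312, 0.1346]
tcp_rot: [[-1.0, 0.01, -0.004], [0.01, 1.0, 0.001], [0.004, 0.001, -1.0]]
force: [0.1, 0.1, 0.5]
opening: 0.776
grasp_force: 0.0
wrist 0.92 xy [ 0.6863 -0.0295] yaw 0.6 miss 0.60 rgb [189. 155.  68.] hue 19.0
wrist 0.83 xy [0.5899 0.0837] yaw 0.5 miss 0.14 rgb [ 74. 184. 102.] hue 69.0
wrist 0.78 xy [ 0.5917 -0.0302] yaw -1.9 miss 0.06 rgb [69. 71. 73.] hue None
wrist 0.75 xy [0.6886 0.0773] yaw 25.8 miss 0.97 rgb [100.  82.  61.] hue 2.0
roll -0.000 tx 0.13 ty -0.11 tz 10.10  (rows roll 0.0, j6 -103) at [ 0.592 -0.031  0.137] open 0.78 F 0.0 t 41.5
```

```bash
python3 -m jog '[{"tx":0,"ty":0,"tz":4,"roll":0,"jaw":0.78},{"tx":0,"ty":0,"tz":4,"roll":0,"jaw":0.78},{"tx":0,"ty":0,"tz":2,"roll":0,"jaw":0.65},{"tx":0,"ty":0,"tz":0,"roll":0,"jaw":0.6},{"tx":0,"ty":0,"tz":0,"roll":0,"jaw":0},{"tx":0,"ty":0,"tz":0,"roll":0,"jaw":0},{"tx":0,"ty":0,"tz":0,"roll":0,"jaw":0},{"tx":0,"ty":0,"tz":0,"roll":0,"jaw":0}]'
python3 -m jog '[{"tx":0,"ty":0,"tz":0,"roll":0,"jaw":0},{"tx":0,"ty":0,"tz":-4,"roll":0,"jaw":0},{"tx":0,"ty":0,"tz":-4,"roll":0,"jaw":0},{"tx":0,"ty":0,"tz":-4,"roll":-0.09,"jaw":0},{"tx":0,"ty":0,"tz":0,"roll":0,"jaw":0},{"tx":0,"ty":0,"tz":0,"roll":0,"jaw":0}]'
python3 - <<'E'
from h import *
go(.5538,-.3939,.16,94.8)
E
```

```text
time_s: 42.25
position: [0.5938, -0.0319, 0.0376]
tcp_rot: [[-1.0, 0.009, 0.004], [0.009, 1.0, -0.001], [-0.004, -0.001, -1.0]]
force: [0.1, 1.1, 7.2]
opening: 0.529
grasp_force: 29.9
time_s: 42.85
position: [0.5928, -0.0318, 0.1569]
tcp_rot: [[-0.997, -0.081, 0.003], [-0.081, 0.997, -0.001], [-0.003, -0.001, -1.0]]
force: [0.9, 0.1, -1.4]
opening: 0.524
grasp_force: 29.9
roll -0.003 tx 6.92 ty -35.76 tz -0.31  (rows roll 0.0, j6 -108) at [ 0.593 -0.032  0.157] open 0.52 F 29.9 t 42.9
```

```bash
python3 -m jog '[{"tx":0.7,"ty":-3.6,"tz":0,"roll":0,"jaw":0},{"tx":0.7,"ty":-3.6,"tz":0,"roll":0,"jaw":0},{"tx":0.7,"ty":-3.6,"tz":0,"roll":0,"jaw":0},{"tx":0.7,"ty":-3.6,"tz":0,"roll":0,"jaw":0},{"tx":0.7,"ty":-3.6,"tz":0,"roll":0,"jaw":0},{"tx":0.7,"ty":-3.6,"tz":0,"roll":0,"jaw":0},{"tx":0.7,"ty":-3.6,"tz":0,"roll":0,"jaw":0}]'
python3 -m jog '[{"tx":0.7,"ty":-3.6,"tz":0,"roll":0,"jaw":0},{"tx":0.7,"ty":-3.6,"tz":0,"roll":0,"jaw":0},{"tx":0.6,"ty":-3.4,"tz":0,"roll":0,"jaw":0},{"tx":0,"ty":0,"tz":0,"roll":0,"jaw":0},{"tx":0,"ty":0,"tz":0,"roll":0,"jaw":0}]'
python3 - <<'E'
from h import *
go(.5538,-.3939,.0365,94.8)
c=cam("wrist")
for r in trace("wrist","rack")[:1]: print(r["p"],r["bbox"])
cv2.imwrite("pics/rk.png",c["img"][:,:,::-1])
for X in [(.4972,-.341)]:
    b=box((X[0],X[1],np.radians(4.8)),(.215,.24,.012),0)[1::2]; print(proj(c,b).round(0).tolist())
E
```

```text
time_s: 43.55
position: [0.5623, -0.2874, 0.1531]
tcp_rot: [[-0.997, -0.08, -0.004], [-0.08, 0.997, 0.003], [0.004, 0.003, -1.0]]
force: [0.1, -0.4, -0.6]
opening: 0.526
grasp_force: 29.9
time_s: 44.05
position: [0.5512, -0.3939, 0.153]
tcp_rot: [[-0.997, -0.079, -0.003], [-0.079, 0.997, 0.004], [0.003, 0.004, -1.0]]
force: [-0.6, 0.4, -1.4]
opening: 0.525
grasp_force: 29.9
roll -0.005 tx -0.26 ty -0.02 tz 11.65  (rows roll 0.0, j6 -140) at [ 0.551 -0.394  0.153] open 0.52 F 29.9 t 44.0
0.65 [194.8, 0.0, 332.9, 264.5]
[[191.0, -10.0], [528.0, -12.0], [209.0, 267.0], [483.0, 266.0]]
```

View pics/rk.png

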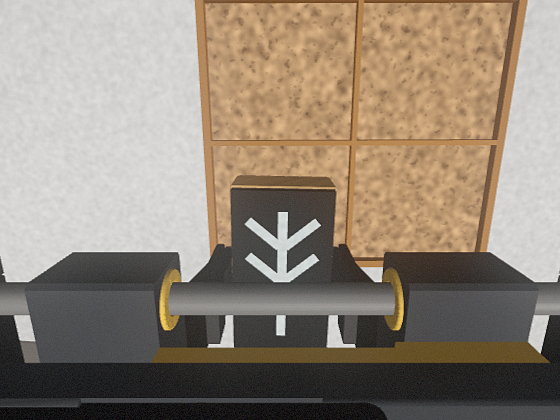

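```bash
python3 -m jog '[{"tx":-0.3,"ty":0,"tz":4,"roll":0,"jaw":0},{"tx":0,"ty":0,"tz":4,"roll":0,"jaw":0},{"tx":0,"ty":0,"tz":2.2,"roll":0,"jaw":0},{"tx":0,"ty":0,"tz":1.5,"roll":0,"jaw":0},{"tx":0,"ty":0,"tz":0,"roll":0,"jaw":0},{"tx":0,"ty":0,"tz":0,"roll":0,"jaw":0.78},{"tx":0,"ty":0,"tz":0,"roll":0,"jaw":0.78},{"tx":0,"ty":0,"tz":0,"roll":0,"jaw":0.78}]'
python3 -m jog '[{"tx":0,"ty":0,"tz":0,"roll":0,"jaw":0.78},{"tx":0,"ty":0,"tz":-4,"roll":0,"jaw":0.78},{"tx":0,"ty":0,"tz":-4,"roll":0,"jaw":0.78},{"tx":0,"ty":0,"tz":-4,"roll":0.085,"jaw":0.78},{"tx":0,"ty":0,"tz":0,"roll":0,"jaw":0.78}]'
python3 - <<'E'
from h import *
blocks(("scene",),pmin=.5)
go(.685,-.032,.16,89.5)
E
```

```text
time_s: 44.95
position: [0.5563, -0.3941, 0.0395]
tcp_rot: [[-0.997, -0.082, 0.001], [-0.082, 0.997, -0.001], [-0.001, -0.001, -1.0]]
force: [0.1, -0.4, 0.1]
opening: 0.713
grasp_force: 0.0
time_s: 45.45
position: [0.5589, -0.3971, 0.166]
tcp_rot: [[-1.0, 0.005, 0.01], [0.005, 1.0, -0.01], [-0.01, -0.01, -1.0]]
force: [0.2, -0.5, 0.4]
opening: 0.784
grasp_force: 0.0
scene 0.98 xy [0.6895 0.0798] yaw 0.5 miss 0.10 rgb [127.  49.  35.] hue 2.0
scene 0.98 xy [ 0.5522 -0.396 ] yaw 3.7 miss 0.12 rgb [64. 52. 39.] hue 16.0
scene 0.94 xy [0.5886 0.082 ] yaw 1.5 miss 0.13 rgb [54. 98. 40.] hue 68.0
scene 0.93 xy [0.2418 0.3639] yaw 54.6 miss 0.13 rgb [133. 128.   0.] hue 29.0
scene 0.83 xy [0.6556 0.3261] yaw 65.4 miss 0.53 rgb [129.  45.  37.] hue 1.0
scene 0.75 xy [ 0.6841 -0.0332] yaw 1.2 miss 0.14 rgb [106.5  76.   39. ] hue 15.0
scene 0.62 xy [0.3351 0.5512] yaw 27.5 miss 0.16 rgb [80. 30. 98.] hue 142.0
roll 0.005 tx -12.57 ty 36.35 tz 0.03  (rows roll 0.0, j6 -135) at [ 0.556 -0.394  0.16 ] open 0.78 F 0.0 t 45.5
```

```bash
python3 -m jog '[{"tx":-1.2,"ty":3.5,"tz":0,"roll":0,"jaw":0.78},{"tx":-1.2,"ty":3.5,"tz":0,"roll":0,"jaw":0.78},{"tx":-1.2,"ty":3.5,"tz":0,"roll":0,"jaw":0.78},{"tx":-1.2,"ty":3.5,"tz":0,"roll":0,"jaw":0.78},{"tx":-1.2,"ty":3.5,"tz":0,"roll":0,"jaw":0.78},{"tx":-1.2,"ty":3.5,"tz":0,"roll":0,"jaw":0.78},{"tx":-1.2,"ty":3.5,"tz":0,"roll":0,"jaw":0.78},{"tx":-1.2,"ty":3.5,"tz":0,"roll":0,"jaw":0.78}]'
python3 -m jog '[{"tx":-1.2,"ty":3.5,"tz":0,"roll":0,"jaw":0.78},{"tx":-1.8,"ty":3.5,"tz":0,"roll":0,"jaw":0.78},{"tx":0,"ty":1.3,"tz":3,"roll":0,"jaw":0.78},{"tx":0,"ty":0,"tz":0,"roll":0,"jaw":0.78},{"tx":0,"ty":0,"tz":0,"roll":0,"jaw":0.78}]'
python3 - <<'E'
from h import *
blocks(("wrist",),pmin=.5)
go(.6855,-.0325,.0355,89.5)
E
```

```text
time_s: 46.35
position: [0.6516, -0.1124, 0.1562]
tcp_rot: [[-1.0, 0.003, -0.004], [0.003, 1.0, 0.001], [0.004, 0.001, -1.0]]
force: [0.0, -0.5, -0.4]
opening: 0.779
grasp_force: 0.0
time_s: 46.85
position: [0.6812, -0.0313, 0.1263]
tcp_rot: [[-1.0, 0.003, -0.006], [0.003, 1.0, 0.001], [0.006, 0.001, -1.0]]
force: [0.5, -0.3, -0.0]
opening: 0.781
grasp_force: 0.0
wrist 0.87 xy [0.6904 0.082 ] yaw 0.2 miss 0.24 rgb [220.  63.  57.] hue 1.0
wrist 0.79 xy [0.591  0.0835] yaw 0.4 miss 0.08 rgb [ 68. 177.  96.] hue 69.0
wrist 0.64 xy [ 0.6864 -0.0301] yaw 0.9 miss 0.08 rgb [197.  158.   75.5] hue 18.0
roll 0.004 tx -0.26 ty 0.03 tz 9.31  (rows roll 0.0, j6 -102) at [ 0.683 -0.033  0.129] open 0.78 F 0.0 t 47.0
```

```bash
python3 -m jog '[{"tx":-0.3,"ty":0.1,"tz":4,"roll":0,"jaw":0.78},{"tx":0,"ty":0,"tz":4,"roll":0,"jaw":0.78},{"tx":0,"ty":0,"tz":1.3,"roll":0,"jaw":0.65},{"tx":0,"ty":0,"tz":0,"roll":0,"jaw":0.6},{"tx":0,"ty":0,"tz":0,"roll":0,"jaw":0},{"tx":0,"ty":0,"tz":0,"roll":0,"jaw":0},{"tx":0,"ty":0,"tz":0,"roll":0,"jaw":0},{"tx":0,"ty":0,"tz":0,"roll":0,"jaw":0}]'
python3 -m jog '[{"tx":0,"ty":0,"tz":0,"roll":0,"jaw":0},{"tx":0,"ty":0,"tz":-4,"roll":0,"jaw":0},{"tx":0,"ty":0,"tz":-4,"roll":0,"jaw":0},{"tx":0,"ty":0,"tz":-4,"roll":-0.09,"jaw":0},{"tx":0,"ty":0,"tz":0,"roll":0,"jaw":0},{"tx":0,"ty":0,"tz":0,"roll":0,"jaw":0}]'
python3 - <<'E'
from h import *
go(.4502,-.4027,.16,94.8)
E
```

```text
time_s: 47.75
position: [0.6877, -0.031, 0.038]
tcp_rot: [[-1.0, 0.004, 0.004], [0.004, 1.0, -0.001], [-0.004, -0.001, -1.0]]
force: [-0.5, -1.6, 5.3]
opening: 0.527
grasp_force: 30.0
time_s: 48.35
position: [0.6864, -0.0303, 0.157]
tcp_rot: [[-0.996, -0.086, 0.002], [-0.086, 0.996, -0.0], [-0.002, -0.001, -1.0]]
force: [0.6, -0.8, -1.6]
opening: 0.526
grasp_force: 30.0
roll 0.002 tx 26.65 ty -35.14 tz -0.30  (rows roll 0.0, j6 -107) at [ 0.686 -0.03   0.157] open 0.53 F 30.0 t 48.4
```

```bash
python3 -m jog '[{"tx":2.2,"ty":-2.9,"tz":0,"roll":0,"jaw":0},{"tx":2.2,"ty":-2.9,"tz":0,"roll":0,"jaw":0},{"tx":2.2,"ty":-2.9,"tz":0,"roll":0,"jaw":0},{"tx":2.2,"ty":-2.9,"tz":0,"roll":0,"jaw":0},{"tx":2.2,"ty":-2.9,"tz":0,"roll":0,"jaw":0},{"tx":2.2,"ty":-2.9,"tz":0,"roll":0,"jaw":0},{"tx":2.2,"ty":-2.9,"tz":0,"roll":0,"jaw":0}]'
python3 -m jog '[{"tx":2.2,"ty":-2.9,"tz":0,"roll":0,"jaw":0},{"tx":2.2,"ty":-2.9,"tz":0,"roll":0,"jaw":0},{"tx":2.2,"ty":-2.9,"tz":0,"roll":0,"jaw":0},{"tx":2.2,"ty":-2.9,"tz":0,"roll":0,"jaw":0},{"tx":2.2,"ty":-3.2,"tz":0,"roll":0,"jaw":0},{"tx":0,"ty":0,"tz":0,"roll":0,"jaw":0},{"tx":0,"ty":0,"tz":0,"roll":0,"jaw":0}]'
python3 - <<'E'
from h import *
go(.4502,-.4027,.0365,94.8)
E
```

```text
time_s: 49.05
position: [0.5478, -0.2459, 0.1534]
tcp_rot: [[-0.996, -0.086, -0.004], [-0.086, 0.996, 0.003], [0.004, 0.003, -1.0]]
force: [-0.6, -0.2, -1.2]
opening: 0.528
grasp_force: 30.0
time_s: 49.75
position: [0.4518, -0.4024, 0.1536]
tcp_rot: [[-0.997, -0.083, -0.002], [-0.083, 0.997, 0.004], [0.002, 0.004, -1.0]]
force: [-0.1, -0.0, -1.2]
opening: 0.521
grasp_force: 30.0
roll -0.000 tx 0.16 ty -0.02 tz 11.71  (rows roll 0.0, j6 -147) at [ 0.452 -0.402  0.154] open 0.52 F 30.0 t 49.8
```

```bash
python3 -m jog '[{"tx":0.2,"ty":0,"tz":4,"roll":0,"jaw":0},{"tx":0,"ty":0,"tz":4,"roll":0,"jaw":0},{"tx":0,"ty":0,"tz":2.2,"roll":0,"jaw":0},{"tx":0,"ty":0,"tz":1.5,"roll":0,"jaw":0},{"tx":0,"ty":0,"tz":0,"roll":0,"jaw":0},{"tx":0,"ty":0,"tz":0,"roll":0,"jaw":0.78},{"tx":0,"ty":0,"tz":0,"roll":0,"jaw":0.78},{"tx":0,"ty":0,"tz":0,"roll":0,"jaw":0.78}]'
python3 -m jog '[{"tx":0,"ty":0,"tz":0,"roll":0,"jaw":0.78},{"tx":0,"ty":0,"tz":-4,"roll":0,"jaw":0.78},{"tx":0,"ty":0,"tz":-4,"roll":0,"jaw":0.78},{"tx":0,"ty":0,"tz":-4,"roll":0.083,"jaw":0.78},{"tx":0,"ty":0,"tz":0,"roll":0,"jaw":0.78}]'
python3 - <<'E'
from h import *
blocks(("scene",),pmin=.5)
go(.6895,.081,.16,90)
E
```

```text
time_s: 50.55
position: [0.4518, -0.4031, 0.0392]
tcp_rot: [[-0.996, -0.086, 0.001], [-0.086, 0.996, -0.001], [-0.001, -0.001, -1.0]]
force: [-0.5, -0.9, 1.0]
opening: 0.706
grasp_force: 0.0
time_s: 51.05
position: [0.4538, -0.4063, 0.1649]
tcp_rot: [[-1.0, -0.002, 0.008], [-0.002, 1.0, -0.01], [-0.008, -0.01, -1.0]]
force: [-0.4, -0.1, -0.4]
opening: 0.781
grasp_force: 0.0
scene 0.94 xy [0.689  0.0803] yaw 0.7 miss 0.13 rgb [126.  47.  34.] hue 2.0
scene 0.84 xy [0.3345 0.5509] yaw 30.1 miss 0.12 rgb [78. 29. 97.] hue 142.0
scene 0.81 xy [0.5877 0.0817] yaw 3.6 miss 0.14 rgb [53. 96. 39.] hue 68.0
scene 0.78 xy [0.6531 0.3297] yaw 57.9 miss 0.57 rgb [128.  42.  27.] hue 1.0
scene 0.65 xy [ 0.5533 -0.3947] yaw -0.1 miss 0.13 rgb [63. 51. 39.] hue 16.0
scene 0.63 xy [ 0.4492 -0.4012] yaw 12.5 miss 0.17 rgb [94.5 66.  40. ] hue 14.0
scene 0.61 xy [0.2409 0.3631] yaw 53.2 miss 0.12 rgb [131. 126.   0.] hue 29.0
scene 0.54 xy [0.7282 0.2313] yaw 45.4 miss 0.25 rgb [98. 96. 86.] hue 16.0
roll 0.004 tx -23.79 ty 48.45 tz 0.00  (rows roll 0.0, j6 -143) at [ 0.452 -0.403  0.16 ] open 0.78 F 0.0 t 51.1
```

```bash
python3 -m jog '[{"tx":-1.7,"ty":3.4,"tz":0,"roll":0,"jaw":0.78},{"tx":-1.7,"ty":3.4,"tz":0,"roll":0,"jaw":0.78},{"tx":-1.7,"ty":3.4,"tz":0,"roll":0,"jaw":0.78},{"tx":-1.7,"ty":3.4,"tz":0,"roll":0,"jaw":0.78},{"tx":-1.7,"ty":3.4,"tz":0,"roll":0,"jaw":0.78},{"tx":-1.7,"ty":3.4,"tz":0,"roll":0,"jaw":0.78},{"tx":-1.7,"ty":3.4,"tz":0,"roll":0,"jaw":0.78},{"tx":-1.7,"ty":3.4,"tz":0,"roll":0,"jaw":0.78}]'
python3 -m jog '[{"tx":-1.7,"ty":3.4,"tz":0,"roll":0,"jaw":0.78},{"tx":-1.7,"ty":3.4,"tz":0,"roll":0,"jaw":0.78},{"tx":-1.7,"ty":3.4,"tz":0,"roll":0,"jaw":0.78},{"tx":-1.7,"ty":3.4,"tz":0,"roll":0,"jaw":0.78},{"tx":-1.7,"ty":3.4,"tz":0,"roll":0,"jaw":0.78},{"tx":-1.7,"ty":3.4,"tz":0,"roll":0,"jaw":0.78},{"tx":0,"ty":0.8,"tz":3,"roll":0,"jaw":0.78},{"tx":0,"ty":0,"tz":0,"roll":0,"jaw":0.78}]'
python3 -m jog '[{"tx":0,"ty":0,"tz":0,"roll":0,"jaw":0.78}]'
python3 - <<'E'
from h import *
blocks(("wrist",),pmin=.5)
go(.69,.081,.0355,90)
E
```

```text
time_s: 51.95
position: [0.5856, -0.1286, 0.1565]
tcp_rot: [[-1.0, -0.003, -0.004], [-0.003, 1.0, 0.002], [0.004, 0.002, -1.0]]
force: [0.3, -0.6, 0.1]
opening: 0.781
grasp_force: 0.0
time_s: 52.75
position: [0.6834, 0.0839, 0.1226]
tcp_rot: [[-1.0, -0.006, -0.012], [-0.006, 1.0, 0.001], [0.012, 0.001, -1.0]]
force: [-1.7, 0.6, -0.7]
opening: 0.779
grasp_force: 0.0
time_s: 52.85
position: [0.6857, 0.0816, 0.1261]
tcp_rot: [[-1.0, -0.004, -0.006], [-0.004, 1.0, -0.0], [0.006, -0.0, -1.0]]
force: [0.5, 0.3, -0.3]
opening: 0.779
grasp_force: 0.0
wrist 0.67 xy [0.6905 0.0828] yaw -1.7 miss 0.08 rgb [219.  62.  58.] hue 1.0
wrist 0.56 xy [0.5886 0.0844] yaw 0.2 miss 0.06 rgb [ 68. 178. 100.] hue 69.0
roll 0.002 tx -0.25 ty 0.04 tz 9.31  (rows roll 0.0, j6 -93) at [0.688 0.081 0.129] open 0.78 F 0.0 t 53.0
```

```bash
python3 -m jog '[{"tx":-0.2,"ty":0.1,"tz":4,"roll":0,"jaw":0.78},{"tx":0,"ty":0,"tz":4,"roll":0,"jaw":0.78},{"tx":0,"ty":0,"tz":1.3,"roll":0,"jaw":0.65},{"tx":0,"ty":0,"tz":0,"roll":0,"jaw":0.6},{"tx":0,"ty":0,"tz":0,"roll":0,"jaw":0},{"tx":0,"ty":0,"tz":0,"roll":0,"jaw":0},{"tx":0,"ty":0,"tz":0,"roll":0,"jaw":0},{"tx":0,"ty":0,"tz":0,"roll":0,"jaw":0}]'
python3 -m jog '[{"tx":0,"ty":0,"tz":0,"roll":0,"jaw":0},{"tx":0,"ty":0,"tz":-4,"roll":0,"jaw":0},{"tx":0,"ty":0,"tz":-4,"roll":0,"jaw":0},{"tx":0,"ty":0,"tz":-4,"roll":-0.085,"jaw":0},{"tx":0,"ty":0,"tz":0,"roll":0,"jaw":0},{"tx":0,"ty":0,"tz":0,"roll":0,"jaw":0}]'
python3 - <<'E'
from h import *
go(.5442,-.2793,.16,94.8)
E
```

```text
time_s: 53.75
position: [0.6914, 0.0825, 0.038]
tcp_rot: [[-1.0, -0.003, 0.004], [-0.003, 1.0, -0.001], [-0.004, -0.001, -1.0]]
force: [0.3, -0.8, 6.1]
opening: 0.527
grasp_force: 29.9
time_s: 54.35
position: [0.6901, 0.0829, 0.1571]
tcp_rot: [[-0.996, -0.088, 0.002], [-0.088, 0.996, 0.0], [-0.002, -0.0, -1.0]]
force: [-0.4, 0.7, -1.8]
opening: 0.53
grasp_force: 29.8
roll 0.004 tx 17.57 ty -34.88 tz -0.29  (rows roll 0.0, j6 -97) at [0.69  0.083 0.157] open 0.53 F 29.8 t 54.4
```

```bash
python3 -m jog '[{"tx":1.6,"ty":-3.2,"tz":0,"roll":0,"jaw":0},{"tx":1.6,"ty":-3.2,"tz":0,"roll":0,"jaw":0},{"tx":1.6,"ty":-3.2,"tz":0,"roll":0,"jaw":0},{"tx":1.6,"ty":-3.2,"tz":0,"roll":0,"jaw":0},{"tx":1.6,"ty":-3.2,"tz":0,"roll":0,"jaw":0},{"tx":1.6,"ty":-3.2,"tz":0,"roll":0,"jaw":0},{"tx":1.6,"ty":-3.2,"tz":0,"roll":0,"jaw":0}]'
python3 -m jog '[{"tx":1.6,"ty":-3.2,"tz":0,"roll":0,"jaw":0},{"tx":1.6,"ty":-3.2,"tz":0,"roll":0,"jaw":0},{"tx":1.6,"ty":-3.2,"tz":0,"roll":0,"jaw":0},{"tx":1.6,"ty":-2.9,"tz":0,"roll":0,"jaw":0},{"tx":0,"ty":0,"tz":0,"roll":0,"jaw":0},{"tx":0,"ty":0,"tz":0,"roll":0,"jaw":0}]'
python3 - <<'E'
from h import *
go(.5442,-.2793,.0365,94.8)
E
```

```text
time_s: 55.05
position: [0.5957, -0.1507, 0.1533]
tcp_rot: [[-0.996, -0.088, -0.004], [-0.088, 0.996, 0.002], [0.004, 0.003, -1.0]]
force: [0.1, -0.4, -0.9]
opening: 0.527
grasp_force: 29.8
time_s: 55.65
position: [0.5437, -0.2801, 0.1537]
tcp_rot: [[-0.996, -0.086, -0.003], [-0.086, 0.996, 0.003], [0.003, 0.003, -1.0]]
force: [-0.8, 0.7, -1.3]
opening: 0.526
grasp_force: 29.8
roll 0.002 tx -0.06 ty 0.07 tz 11.72  (rows roll 0.0, j6 -133) at [ 0.544 -0.28   0.154] open 0.53 F 29.8 t 55.6
```

```bash
python3 -m jog '[{"tx":0,"ty":0.1,"tz":4,"roll":0,"jaw":0},{"tx":0,"ty":0,"tz":4,"roll":0,"jaw":0},{"tx":0,"ty":0,"tz":2.2,"roll":0,"jaw":0},{"tx":0,"ty":0,"tz":1.5,"roll":0,"jaw":0},{"tx":0,"ty":0,"tz":0,"roll":0,"jaw":0},{"tx":0,"ty":0,"tz":0,"roll":0,"jaw":0.78},{"tx":0,"ty":0,"tz":0,"roll":0,"jaw":0.78},{"tx":0,"ty":0,"tz":0,"roll":0,"jaw":0.78}]'
python3 -m jog '[{"tx":0,"ty":0,"tz":0,"roll":0,"jaw":0.78},{"tx":0,"ty":0,"tz":-4,"roll":0,"jaw":0.78},{"tx":0,"ty":0,"tz":-4,"roll":0,"jaw":0.78},{"tx":0,"ty":0,"tz":-4,"roll":0.085,"jaw":0.78},{"tx":0,"ty":0,"tz":0,"roll":0,"jaw":0.78}]'
python3 - <<'E'
from h import *
blocks(("scene",),pmin=.5)
go(.589,.083,.16,90)
E
```

```text
time_s: 56.45
position: [0.5456, -0.2794, 0.0392]
tcp_rot: [[-0.996, -0.089, 0.001], [-0.089, 0.996, -0.001], [-0.001, -0.001, -1.0]]
force: [0.6, -0.1, -0.1]
opening: 0.713
grasp_force: 0.0
time_s: 56.95
position: [0.5484, -0.2819, 0.1649]
tcp_rot: [[-1.0, -0.002, 0.01], [-0.002, 1.0, -0.008], [-0.01, -0.008, -1.0]]
force: [-0.1, -0.3, 0.4]
opening: 0.78
grasp_force: 0.0
scene 0.86 xy [0.3351 0.5515] yaw 27.0 miss 0.19 rgb [80. 30. 99.] hue 142.0
scene 0.85 xy [ 0.5419 -0.2813] yaw -0.4 miss 0.15 rgb [124.  51.  35.] hue 3.0
scene 0.70 xy [0.2412 0.3633] yaw 50.4 miss 0.15 rgb [134. 129.   0.] hue 29.0
scene 0.69 xy [ 0.5512 -0.3948] yaw -2.5 miss 0.15 rgb [62. 51. 39.] hue 15.0
scene 0.68 xy [0.5871 0.0824] yaw 1.6 miss 0.14 rgb [54. 98. 40.] hue 68.0
scene 0.64 xy [0.6497 0.3252] yaw 55.9 miss 0.62 rgb [132.  40.  26.] hue 1.0
roll 0.004 tx -4.35 ty 36.28 tz 0.01  (rows roll 0.0, j6 -128) at [ 0.545 -0.28   0.16 ] open 0.78 F 0.0 t 57.0
```

```bash
python3 -m jog '[{"tx":-0.7,"ty":3.5,"tz":0,"roll":0,"jaw":0.78},{"tx":-0.7,"ty":3.5,"tz":0,"roll":0,"jaw":0.78},{"tx":-0.7,"ty":3.5,"tz":0,"roll":0,"jaw":0.78},{"tx":-0.7,"ty":3.5,"tz":0,"roll":0,"jaw":0.78},{"tx":-0.7,"ty":3.5,"tz":0,"roll":0,"jaw":0.78},{"tx":-0.7,"ty":3.5,"tz":0,"roll":0,"jaw":0.78},{"tx":-0.2,"ty":3.5,"tz":0,"roll":0,"jaw":0.78},{"tx":0,"ty":3.5,"tz":0,"roll":0,"jaw":0.78}]'
python3 -m jog '[{"tx":0,"ty":3.5,"tz":0,"roll":0,"jaw":0.78},{"tx":0,"ty":3.5,"tz":0,"roll":0,"jaw":0.78},{"tx":0,"ty":1.3,"tz":3,"roll":0,"jaw":0.78},{"tx":0,"ty":0,"tz":0,"roll":0,"jaw":0.78},{"tx":0,"ty":0,"tz":0,"roll":0,"jaw":0.78}]'
python3 - <<'E'
from h import *
blocks(("wrist",),pmin=.5)
go(.589,.083,.0355,90)
E
```

```text
time_s: 57.85
position: [0.5871, 0.0024, 0.1566]
tcp_rot: [[-1.0, -0.004, -0.003], [-0.004, 1.0, 0.001], [0.003, 0.001, -1.0]]
force: [0.2, -0.9, 0.3]
opening: 0.781
grasp_force: 0.0
time_s: 58.35
position: [0.5864, 0.0836, 0.1269]
tcp_rot: [[-1.0, -0.004, -0.005], [-0.004, 1.0, -0.0], [0.005, -0.0, -1.0]]
force: [-0.0, 0.1, 0.6]
opening: 0.778
grasp_force: 0.0
wrist 0.79 xy [0.5904 0.0844] yaw -1.2 miss 0.07 rgb [ 68. 176.  98.] hue 69.0
roll 0.002 tx -0.09 ty 0.03 tz 9.31  (rows roll 0.0, j6 -93) at [0.588 0.083 0.129] open 0.78 F 0.0 t 58.5
```

```bash
python3 -m jog '[{"tx":-0.1,"ty":0,"tz":4,"roll":0,"jaw":0.78},{"tx":0,"ty":0,"tz":4,"roll":0,"jaw":0.78},{"tx":0,"ty":0,"tz":1.3,"roll":0,"jaw":0.65},{"tx":0,"ty":0,"tz":0,"roll":0,"jaw":0.6},{"tx":0,"ty":0,"tz":0,"roll":0,"jaw":0},{"tx":0,"ty":0,"tz":0,"roll":0,"jaw":0},{"tx":0,"ty":0,"tz":0,"roll":0,"jaw":0},{"tx":0,"ty":0,"tz":0,"roll":0,"jaw":0}]'
python3 -m jog '[{"tx":0,"ty":0,"tz":0,"roll":0,"jaw":0},{"tx":0,"ty":0,"tz":-4,"roll":0,"jaw":0},{"tx":0,"ty":0,"tz":-4,"roll":0,"jaw":0},{"tx":0,"ty":0,"tz":-4,"roll":-0.08,"jaw":0},{"tx":0,"ty":0,"tz":0,"roll":0,"jaw":0},{"tx":0,"ty":0,"tz":0,"roll":0,"jaw":0}]'
python3 - <<'E'
from h import *
go(.4406,-.288,.16,94.8)
E
```

```text
time_s: 59.25
position: [0.5903, 0.0836, 0.0374]
tcp_rot: [[-1.0, -0.003, 0.004], [-0.003, 1.0, -0.0], [-0.004, -0.0, -1.0]]
force: [0.1, -0.5, 6.3]
opening: 0.524
grasp_force: 30.0
time_s: 59.85
position: [0.589, 0.0839, 0.1567]
tcp_rot: [[-0.997, -0.083, 0.002], [-0.083, 0.997, -0.0], [-0.002, -0.0, -1.0]]
force: [-0.4, -0.1, -1.6]
opening: 0.528
grasp_force: 30.0
roll -0.001 tx 17.90 ty -35.82 tz -0.33  (rows roll 0.0, j6 -97) at [0.589 0.084 0.157] open 0.53 F 30.0 t 59.9
```

```bash
python3 -m jog '[{"tx":0,"ty":-3.6,"tz":0,"roll":0,"jaw":0},{"tx":0,"ty":-3.6,"tz":0,"roll":0,"jaw":0},{"tx":0.5,"ty":-3.6,"tz":0,"roll":0,"jaw":0},{"tx":1,"ty":-3.6,"tz":0,"roll":0,"jaw":0},{"tx":2,"ty":-3,"tz":0,"roll":0,"jaw":0},{"tx":2.2,"ty":-3,"tz":0,"roll":0,"jaw":0},{"tx":2.2,"ty":-3,"tz":0,"roll":0,"jaw":0}]'
python3 -m jog '[{"tx":2.2,"ty":-3,"tz":0,"roll":0,"jaw":0},{"tx":2.2,"ty":-3,"tz":0,"roll":0,"jaw":0},{"tx":2.2,"ty":-3,"tz":0,"roll":0,"jaw":0},{"tx":2.4,"ty":-3,"tz":0,"roll":0,"jaw":0},{"tx":1,"ty":-0.4,"tz":0,"roll":0,"jaw":0},{"tx":0,"ty":0,"tz":0,"roll":0,"jaw":0},{"tx":0,"ty":0,"tz":0,"roll":0,"jaw":0}]'
python3 - <<'E'
from h import *
go(.4406,-.288,.0365,94.8)
E
```

```text
time_s: 60.55
position: [0.5273, -0.1564, 0.1533]
tcp_rot: [[-0.997, -0.083, -0.004], [-0.083, 0.997, 0.002], [0.004, 0.003, -1.0]]
force: [1.1, -0.6, -1.5]
opening: 0.522
grasp_force: 30.0
time_s: 61.25
position: [0.4398, -0.2865, 0.1545]
tcp_rot: [[-0.997, -0.083, -0.002], [-0.083, 0.997, 0.003], [0.001, 0.003, -1.0]]
force: [0.1, 0.3, -0.7]
opening: 0.524
grasp_force: 30.0
roll -0.001 tx -0.07 ty -0.16 tz 11.80  (rows roll 0.0, j6 -140) at [ 0.44  -0.286  0.155] open 0.52 F 30.0 t 61.2
```

```bash
python3 -m jog '[{"tx":0,"ty":-0.2,"tz":4,"roll":0,"jaw":0},{"tx":0,"ty":0,"tz":4,"roll":0,"jaw":0},{"tx":0,"ty":0,"tz":2.3,"roll":0,"jaw":0},{"tx":0,"ty":0,"tz":1.5,"roll":0,"jaw":0},{"tx":0,"ty":0,"tz":0,"roll":0,"jaw":0},{"tx":0,"ty":0,"tz":0,"roll":0,"jaw":0.78},{"tx":0,"ty":0,"tz":0,"roll":0,"jaw":0.78},{"tx":0,"ty":0,"tz":0,"roll":0,"jaw":0.78}]'
python3 -m jog '[{"tx":0,"ty":0,"tz":0,"roll":0,"jaw":0.78},{"tx":0,"ty":0,"tz":-4,"roll":0,"jaw":0.78},{"tx":0,"ty":0,"tz":-4,"roll":0,"jaw":0.78},{"tx":0,"ty":0,"tz":-4,"roll":0,"jaw":0.78},{"tx":0,"ty":3.5,"tz":0,"roll":0,"jaw":0.78},{"tx":0,"ty":3.5,"tz":0,"roll":0,"jaw":0.78},{"tx":0,"ty":3.5,"tz":0,"roll":0,"jaw":0.78},{"tx":0,"ty":3.5,"tz":0,"roll":0,"jaw":0.78}]'
python3 -m jog '[{"tx":0,"ty":3.5,"tz":0,"roll":0,"jaw":0.78},{"tx":0,"ty":3.5,"tz":0,"roll":0,"jaw":0.78},{"tx":0,"ty":3.5,"tz":0,"roll":0,"jaw":0.78},{"tx":0,"ty":3.5,"tz":0,"roll":0,"jaw":0.78},{"tx":0,"ty":3.5,"tz":0,"roll":0,"jaw":0.78},{"tx":0,"ty":0,"tz":0,"roll":0,"jaw":0.78}]'
python3 - <<'E'
from h import *
blocks(("scene","top"),pmin=.4)
c=cam("scene"); cv2.imwrite("pics/end_s.png",c["img"][:,:,::-1])
E
```

```text
time_s: 62.05
position: [0.441, -0.2896, 0.038]
tcp_rot: [[-0.996, -0.084, 0.001], [-0.084, 0.996, -0.001], [-0.001, -0.001, -1.0]]
force: [-0.9, -0.1, -0.1]
opening: 0.713
grasp_force: 0.0
time_s: 62.85
position: [0.4285, -0.1493, 0.1581]
tcp_rot: [[-0.997, -0.082, 0.001], [-0.082, 0.997, -0.001], [-0.001, -0.001, -1.0]]
force: [1.2, 0.7, -0.1]
opening: 0.781
grasp_force: 0.0
time_s: 63.45
position: [0.4124, 0.0273, 0.1578]
tcp_rot: [[-0.996, -0.088, -0.002], [-0.088, 0.996, 0.001], [0.002, 0.001, -1.0]]
force: [-0.5, -0.4, 0.1]
opening: 0.782
grasp_force: 0.0
scene 0.95 xy [0.334  0.5517] yaw 29.4 miss 0.11 rgb [ 83.  32. 103.] hue 142.0
scene 0.94 xy [ 0.5394 -0.2829] yaw 13.3 miss 0.19 rgb [130.  52.  35.] hue 3.0
scene 0.81 xy [0.652  0.3272] yaw 58.2 miss 0.58 rgb [135.  44.  29.] hue 1.0
scene 0.79 xy [ 0.4386 -0.2903] yaw 7.6 miss 0.16 rgb [69.5 95.  46. ] hue 66.0
scene 0.74 xy [ 0.4482 -0.4035] yaw 9.2 miss 0.11 rgb [103.  70.  43.] hue 14.0
scene 0.64 xy [ 0.5531 -0.3957] yaw 6.3 miss 0.09 rgb [68. 56. 42.] hue 16.0
top 0.94 xy [ 0.4475 -0.4025] yaw 8.4 miss 0.14 rgb [127.  95.  63.] hue 15.0
top 0.84 xy [0.3339 0.549 ] yaw 33.9 miss 0.15 rgb [104.  64. 122.] hue 142.0
top 0.75 xy [ 0.5432 -0.2787] yaw -0.2 miss 0.15 rgb [157.  58.  42.] hue 2.0
top 0.70 xy [ 0.4395 -0.2883] yaw 2.4 miss 0.14 rgb [ 64. 118.  52.] hue 66.0
top 0.63 xy [ 0.5527 -0.3929] yaw 5.7 miss 0.12 rgb [64. 53. 38.] hue 15.0
top 0.53 xy [0.6543 0.3423] yaw 52.1 miss 0.55 rgb [156.  67.  64.] hue 1.0
```

View pics/end_s.png

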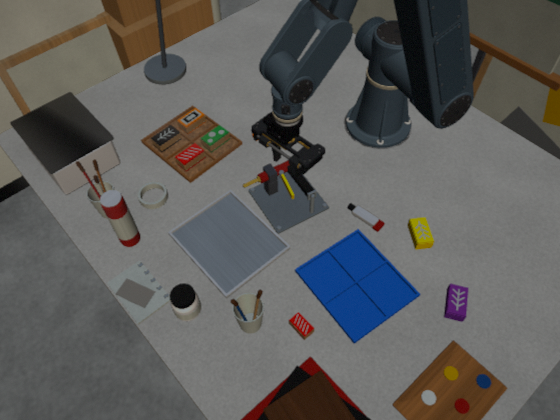

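```bash
python3 - <<'E'
import cv2
i=cv2.imread("pics/end_s.png")[95:190,130:255]; cv2.imwrite("pics/end_c.png",cv2.resize(i,None,fx=5,fy=5,interpolation=cv2.INTER_CUBIC))
E
```

```text
(no output)
```

View pics/end_c.png

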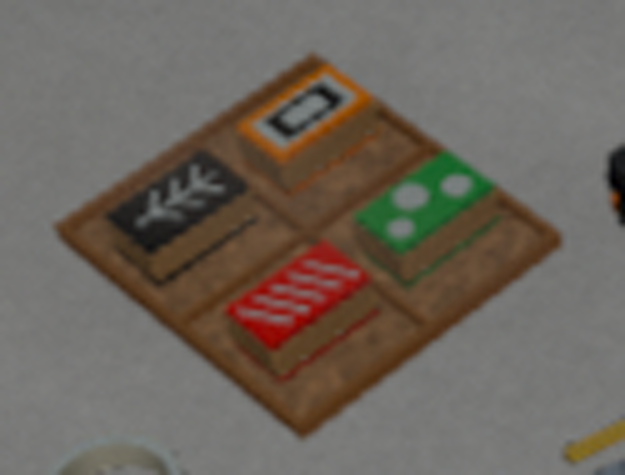

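All four blocks lie flat, each in its own rack compartment (crop centres near (305,110), (425,195), (295,295), (175,205)).

```bash
python3 -c "
from rig import *
print(hand_in())"
```

```text
the job is handed in; nothing more can be done
None
```

The job is handed in: I moved all four blocks from the bin to the tray, gave two full trigger bursts of over a second each, then put all four flat in the rack; nothing else looked moved, and the hand-in returned no verdict.

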